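Shut the hasp of the mould case and lock it with the long pin

ROBOT

A 7-joint arm with a two-finger parallel gripper is mounted at the origin on a cart in front of the work surface, level with it; the furniture and walls round the work are solid. World frame = base frame: x ahead of the robot, y to its left, z up, the work surface at z = 0. Lengths are in mm, angles in rad, forces in N, time in s.
With the tool pointing down it reaches from about 425 to 950 mm from the base axis. Payload 4.7 kg.
Tool frame: the origin (TCP) lies at the very end of the fingers, on their centre line; the grasp point (between the pads) lies 19 mm behind it (robot.pinch_z is the y of the grasp point in the tool frame, in mm); y points along the fingers, z is the direction in which the jaws open and shut, and the axes are right-handed (so a half turn about y gives the same grasp; the last joint's range is limited). The gripper opens to 87 mm and grips with 3 to 60 N. Pads are 19 mm wide; open, the fingers measure 117 mm over their backs; the gripper's body (75 mm by 190 mm) begins 51 mm behind the grasp point.
Start: joints at [-1.295, 0.469, -0.049, 1.532, 0.024, 1.141, -0.082], TCP at [202.528, 643.919, 222.573] pointing down, gripper open.
Joint ranges: [-2.59, 2.59], [-0.33, 1.99], [-1.39, 1.29], [0.1, 2.45], [-1.04, 4.18], [0.21, 1.99], [-2.66, 2.66]. Speed limits (rad/s): [2.57, 2.57, 3.14, 3.14, 3.14, 3.14, 3.14].

INTERFACE

Orientations are given as a unit quaternion [x, y, z, w].
In Python, from bench import robot gives the robot as it stands. The module is installed in compiled form; this text tells all that it offers.
- The arm moves only by the shell command python3 -m handwheel 'ROWS'. ROWS is JSON, a list of rows, each a list of 3 entries, a list of its own where there are three numbers: the shift along the tool's x, y, z in cm, then the turn about the tool's y in degrees, then the finger opening in cm, from 0 to 8.7. In form: [[[dx, dy, dz], twist, fingers], ...]. A call has 1 to 10 rows; each row shifts and turns the pose as measured when the row begins, along the tool's axes as they then stand; what a row does not reach is not made up. A row lasts 1/8 s, in which the tool goes at most 62.5 mm and 10.7 degrees, less where a joint would pass 70% of its speed; a pose out of reach is approached as far as the arm can. A call with a gripper value outside its range is refused whole. The fingers move at their own pace and stop on an object; the grip force is fixed at half the most. Time passes only in rows, so rows that do not move let the fingers close. It gives the time, the measured TCP pose, the force and the opening at its end, in the units of the state.
- robot.read_state(): the state, without advancing time (a new reading comes with each control period).
- robot.camera(name): name is "side" or "top" or "wrist"; returns the picture (400x640x3 uint8, red, green, blue); there is no depth.
- robot.camera_info(name): a dict with "fov_y" (degrees; the focal length in pixels is half the picture's height over the tangent of half this angle, whatever the lens; pixels are square), "cx", "cy" (the principal point, pixels), "extrinsics" (4x4, takes a point from camera to world coordinates). Camera axes: x right, y down, z forward; pixel columns grow to the right and rows downward; lengths in mm; the calibration is good to about 2 mm. A picture is of the moment at which its call begins: read the wrist's pose just before it. camera_info takes no time and is no camera call; for the wrist camera it gives the pose at the moment of the call.
- robot.close_job(): hands the job in, once; it reports no verdict.
The state is a dict: "clock": time; "joint_pos": joint angles; "joint_vel": joint speeds; "joint_torque": joint torques, N m; "tool_pos": TCP position; "orientation": TCP orientation; "force": force on the tool from outside, world axes, zero at the start; "moment": the same for the moment, N m; "width": finger opening in mm.
Only numpy, scipy, OpenCV 4.12 (cv2) and the standard library are available. Lean on these libraries where they do the work, as an engineer would, in place of code of your own. Each camera call takes 0.05 s, during which the arm holds its last target.

TASK

Swing the hasp on the sloping front of the mould case down until it lies flat over its square staple, then take the long locking pin from the rack and push it into the slanting hole in the staple until it bottoms, with the dark groove on its shank down at the staple's rim. Leave the short pin standing in the rack and do not disturb the dome, jar, spray bottle or plaster block; finish with everything let go.

Things in the scene. Friction and masses are not known exactly. Their poses are not given: they have to be found in the camera images.
- mould_case: Plywood case fixed to the worktop, 150 mm wide (y), 160 mm deep (x from -75 to +85), 128 mm high. Origin on the worktop, z up; its front faces its own -x, roughly to the robot, and is a plane at 35 degrees to the horizontal, from a lower edge at x = -75, z = 36 up to x = 48, z = 122 mm; outward normal (-0.574, 0, 0.819) in this frame.
- hasp (a joint): Hinge of the steel hasp at the top of the slope: 0 = shut flat with its eye round the staple, growing as the free end lifts, to 2.4 rad; the end points straight up at 2.18, level to the front at 0.61. Starts at 1.3 to 2.3. Friction (0.17 N m) holds it wherever left; at most 2.5 N on the free end's outer face pushes it shut (closed fingers will do).
- hasp_hinge (a point): Fixed point on the middle of the hasp's hinge axis, which is parallel to the case's y; 5 mm off the slope, 135 mm up it from the lower edge, mid-width (x = 32.7, y = 0, z = 117.5 mm in the case's frame).
- hasp_end (a point): Point on the outer face of the hasp's free end, mid-width, 116 mm from the hinge axis. z = outward normal of that face; -x points along the plate away from the hinge. The hasp is a plate 56 mm wide, 4 mm thick, reaching 128 mm from the axis, with a 32 mm square eye centred 85 mm from it; from 101 to 128 mm it is solid. The outer face is 0.5 mm below the plane through the axis.
- staple: Square steel staple, 26 x 26 mm, fixed in the slope, 9 mm proud of it (about 4.5 mm proud of the shut hasp). z = axis of its blind bore, square to the slope and so 35 degrees from vertical, pointing up and out to the front; y = the case's y. Origin on the axis, 50 mm below the rim.
- bore_mouth (a point): Centre of the bore's mouth in the rim of the staple, axes as the staple. The bore is round, 16 mm across with a 1.5 mm chamfer, 44 mm deep.
- bore_floor (a point): Centre of the bore's floor, 44 mm below the mouth along the axis; axes as the staple.
- pin_rack: Fixed wooden block, 50 x 130 x 51 mm high, origin centre of its underside, long side along its y. Two upright blind holes at y = -35 and +35 mm, 15.5 mm across, 26 mm deep (floor at z = 25); a pin stands loose in each. The rack stands left or right of the case.
- long_pin: Long steel locking pin, about 90 g: shank 13 mm thick, 48 mm long; then a flange 42 mm across, 4 mm thick; then a banded round grip 16 mm thick, 50 mm long (102 mm in all). Origin = centre of the foot, z along the pin to the grip. A dark groove rings the shank 44 mm above the foot, level with the rim when bottomed. Starts upright in either rack hole, 16 mm taller than the short pin.
- short_pin: Short steel pin, the same but for a shank of 32 mm (total 86 mm); starts upright in the other hole and stays there. Too short to reach the bottom of the bore. Origin = centre of the foot.
- dome: Loose hollow cast dome, 100 mm across, 53 mm high, on the worktop on the side of the case away from the rack. Origin under its centre.
- slip_jar: Loose lidded jar, 65 mm across, 92 mm high, behind the case to its left or right. Origin under its centre.
- spray_bottle: Loose spray bottle, 65 x 86 mm, 185 mm high, behind the case on the other side from the jar. Origin under its centre.
- plaster_block: Loose plaster block, 45 x 90 x 30 mm high, lying in front of the case. Origin under its centre.

How it is judged:
By the outcome, as a careful person would: the job done as asked, in the order asked, and still so for the second after the job is handed in, with the robot touching nothing.
It also fails if it takes over 72 s, if anything falls off the work surface, if the arm or the gripper's body presses on something with over 40 N, if the wrist force passes 120 N, or if a joint passes its speed limit or range.

## Working session

There is one attempt and no reset: what is moved stays moved. The work goes in short steps, Python scripts to look and compute and a shell command to move; the robot and the scene stay as the last step left them, time stands still between calls to the robot, and variables do not carry over. Pictures are saved under pics/ and viewed, and the job is handed in when it is done.

```bash
mkdir -p pics; python3 - <<'E'
from bench import robot
import cv2
s=robot.read_state(); print(s)
for n in ["side","top","wrist"]:
    i=robot.camera_info(n); print(n,i)
    cv2.imwrite(f"pics/{n}0.png",robot.camera(n)[:,:,::-1])
E
```

```text
{'clock': 0.0, 'joint_pos': array([-1.29492587,  0.46947421, -0.04859152,  1.53369579,  0.02412213,
        1.14100278, -0.08227293]), 'joint_vel': array([-0.0003471 , -0.00091103,  0.00034609,  0.0001813 , -0.00196455,
       -0.00140283,  0.00099761]), 'joint_torque': array([-3.52717498e-04, -5.07980132e+01, -8.07890785e-02, -2.36156344e+01,
       -6.13257196e-02,  3.78755468e-02,  1.59495598e-04]), 'tool_pos': array([202.36737985, 643.31700619, 221.47656126]), 'orientation': array([ 0.69961685, -0.10738699,  0.1072397 , -0.69821483]), 'force': array([-0.30489712, -0.21885321, -0.77715974]), 'moment': array([ 0.03502939, -0.02064683,  0.0317809 ]), 'width': 87.05625088353912}
side {'fov_y': 44.64018229655903, 'cx': 322.8781025870535, 'cy': 193.5029618790276, 'extrinsics': array([[ 9.91886208e-01, -8.38585669e-02,  9.55483701e-02,
         4.35986018e+02],
       [-1.27122252e-01, -6.46577515e-01,  7.52181793e-01,
        -7.50914457e+02],
       [-1.29745951e-03, -7.58225070e-01, -6.51991610e-01,
         9.18698317e+02],
       [ 0.00000000e+00,  0.00000000e+00,  0.00000000e+00,

[... 209 characters left out ...]

       [-9.99824459e-01, -4.56891523e-03, -1.81707447e-02,
         2.13049771e+02],
       [ 1.87003348e-02, -1.83235635e-01, -9.82891143e-01,
         1.10032473e+03],
       [ 0.00000000e+00,  0.00000000e+00,  0.00000000e+00,
         1.00000000e+00]])}
wrist {'fov_y': 65.80448666777482, 'cx': 318.41052320530355, 'cy': 199.74709869233953, 'extrinsics': array([[ 3.00268973e-01,  9.13620214e-01,  2.74110650e-01,
         1.26933651e+02],
       [ 9.53848895e-01, -2.86610267e-01, -8.95926341e-02,
         6.66933054e+02],
       [-3.29071496e-03,  2.88362029e-01, -9.57515802e-01,
         3.83273021e+02],
       [ 0.00000000e+00,  0.00000000e+00,  0.00000000e+00,
         1.00000000e+00]])}
```

View pics/side0.png

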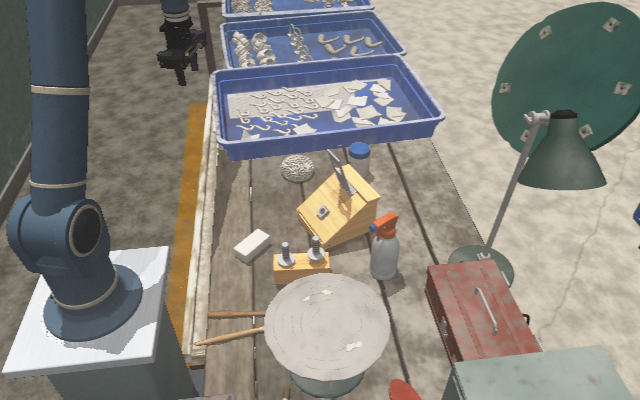

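View pics/top0.png

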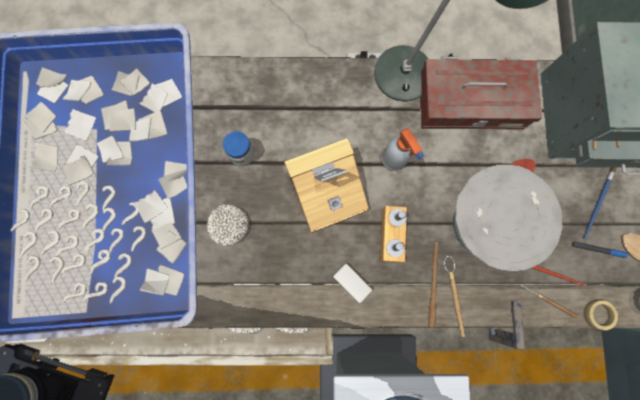

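View pics/wrist0.png

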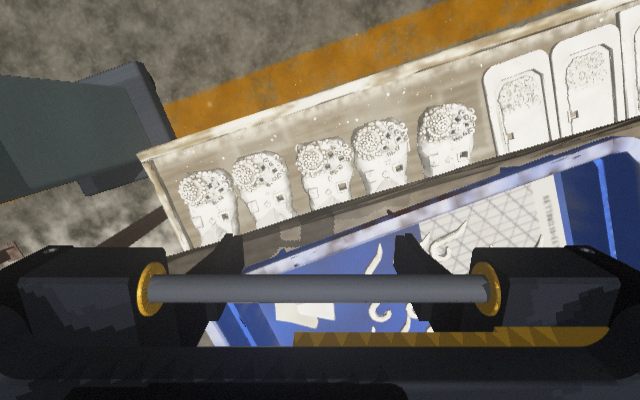

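```bash
python3 - <<'E'
import cv2
a=cv2.imread("pics/top0.png")[110:310,200:440]; cv2.imwrite("pics/tz.png",cv2.resize(a,None,fx=3.3,fy=3,interpolation=2)[:600,:800] if 0 else cv2.resize(a,(720,600),interpolation=cv2.INTER_CUBIC))
a=cv2.imread("pics/side0.png")[130:290,225:415]; cv2.imwrite("pics/sz.png",cv2.resize(a,(190*37//10,160*37//10),interpolation=cv2.INTER_CUBIC))
E
```

```text
(no output)
```

View pics/tz.png

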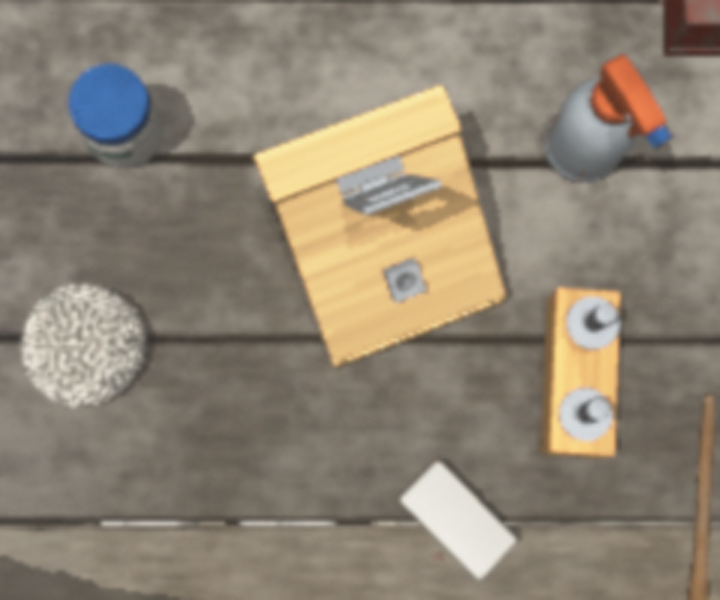

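View pics/sz.png

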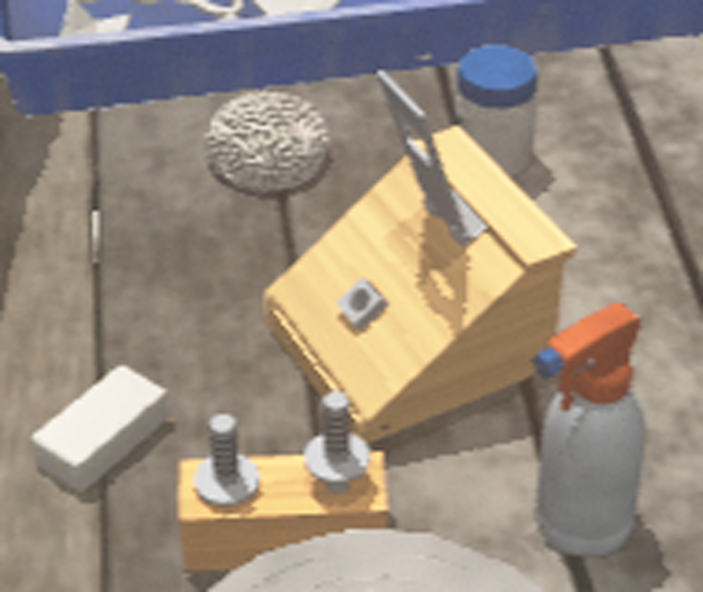

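```bash
cat > h.py <<'E'
import numpy as np, cv2
from scipy.spatial.transform import Rotation as R
def cam(i): 
    f=200/np.tan(np.radians(i["fov_y"]/2)); return f,i["cx"],i["cy"],np.array(i["extrinsics"])
def ray(i,p):
    f,cx,cy,E=cam(i); d=E[:3,:3]@np.array([(p[0]-cx)/f,(p[1]-cy)/f,1.]); return E[:3,3],d/np.linalg.norm(d)
def plane(i,p,z):
    o,d=ray(i,p); return o+d*(z-o[2])/d[2]
def tri(*ips):
    A=np.zeros((3,3));b=np.zeros(3)
    for i,p in ips:
        o,d=ray(i,p);M=np.eye(3)-np.outer(d,d);A+=M;b+=M@o
    x=np.linalg.solve(A,b)
    e=[np.linalg.norm((np.eye(3)-np.outer(d,d))@(x-o)) for o,d in [ray(i,p) for i,p in ips]]
    return x,e
def proj(i,X):
    f,cx,cy,E=cam(i); c=E[:3,:3].T@(np.asarray(X,float)-E[:3,3]); return np.array([cx+f*c[0]/c[2],cy+f*c[1]/c[2]])
E
python3 - <<'E'
from bench import robot
from h import *
T=robot.camera_info("top");S=robot.camera_info("side");W=robot.camera_info("wrist")
t=lambda u,v:(200+u/3,110+v/3)
s=lambda u,v:(225+u/3.7,130+v/3.7)
P=lambda a,b:tri((T,t(*a)),(S,s(*b)))
np.set_printoptions(precision=1,suppress=True)
print("mouth",P((405,280),(361,300)), plane(T,t(405,280),72),plane(S,s(361,300),72))
print("lowL z36",P((335,363),(268,300)),plane(T,t(335,363),36))
print("lowR",P((505,298),(372,430)),plane(T,t(505,298),36))
print("ridge back L",plane(T,t(255,155),128),"back R",plane(T,t(440,87),128),plane(S,s(575,247),128))
print("grip tops: far",P((603,318),(336,397)),"near",P((597,407),(222,420)))
print("rack top corners",[plane(T,t(*q),51)[:2] for q in [(557,288),(620,293),(614,455),(548,452)]])
print("hasp end",P((345,200),(380,75)),P((440,183),(405,120)))
st=robot.read_state();Rt=R.from_quat(st["orientation"]).as_matrix();print(Rt)
E=np.array(W["extrinsics"]);print("cam in tool",Rt.T@(E[:3,3]-st["tool_pos"]),"\n",Rt.T@E[:3,:3]);print(robot.pinch_z)
E
```

```text
mouth (array([550.1, 155. ,  74.4]), [np.float64(0.14096420358327225), np.float64(0.14096420358318118)]) [550.3 154.9  72. ] [550.5 157.6  72. ]
lowL z36 (array([489.2, 209.4,  31.8]), [np.float64(0.06589380193997588), np.float64(0.065893801939859)]) [488.8 209.4  36. ]
lowR (array([544.8,  71.3,  32.7]), [np.float64(2.079067874496236), np.float64(2.0790678744964777)]) [542.2  71.7  36. ]
ridge back L [635.6 270.6 128. ] back R [690.1 130.5 128. ] [691.2 130.8 128. ]
grip tops: far (array([514.6,  11.8, 129.1]), [np.float64(2.121174861640556), np.float64(2.121174861640409)]) near (array([447.4,  15.5, 114.9]), [np.float64(0.5559067386812518), np.float64(0.555906738681149)])
rack top corners [array([548. ,  31.8]), array([544.2, -18.8]), array([415.5,  -9.5]), array([417.7,  42.3])]
hasp end (array([573.1, 203.7, 229.2]), [np.float64(3.9627050450230943), np.float64(3.9627050450229464)]) (array([581.4, 140.6, 239.2]), [np.float64(5.181024235429371), np.float64(5.181024235429194)])
[[ 1.  -0.   0.3]
 [-0.3 -0.   1. ]
 [ 0.  -1.  -0. ]]
cam in tool [ -79.  -161.7   -0.5] 
 [[ 0.   1.   0.3]
 [ 0.  -0.3  1. ]
 [ 1.   0.  -0. ]]
-18.700000000000003
```

```bash
cat >> h.py <<'E'
TH=np.radians(21.3); CO=np.array([585.3,169.0,0]); 
CX=np.array([np.cos(TH),np.sin(TH),0]);CY=np.array([-np.sin(TH),np.cos(TH),0])
def c2w(x,y,z): return CO+CX*x+CY*y+np.array([0,0,z])
def w2c(p): d=np.asarray(p)-CO; return np.array([d@CX,d@CY,d[2]])
def go(robot,target,yawdeg=None):
    st=robot.read_state();M=R.from_quat(st["orientation"]).as_matrix()
    d=M.T@(np.asarray(target)-st["tool_pos"])/10
    yaw=np.degrees(np.arctan2(M[1,2],M[0,2]))
    print("t",round(st["clock"],2),"TCP",st["tool_pos"].round(1),"case",w2c(st["tool_pos"]).round(1),"F",st["force"].round(1),"w",round(st["width"],1))
    print("shift cm",d.round(2),"jaw yaw",yaw.round(1),"axis",M[:,1].round(3),"" if yawdeg is None else ("twist",(-((yawdeg-yaw+180)%360-180)).round(1)))
E
python3 -m handwheel '[[[0,-4,0],-10,0],[[0,-4,0],-10,0],[[0,-2,0],-10,0],[[0,0,0],-9,0],[[0,0,0],0,0]]'
python3 -c "
from bench import robot
from h import *
go(robot,c2w(30,0,320),111.3)"
```

```text
clock: 0.78
tool_pos: [202.0, 642.5, 322.0]
orientation: [0.696, 0.138, -0.14, -0.691]
force: [-0.2, 0.4, -1.0]
width: 45.3
t 0.78 TCP [202.  642.5 322. ] case [-185.1  580.4  322. ] F [-0.2  0.4 -1. ] w 45.3
shift cm [ 20.06   0.45 -58.55] jaw yaw 112.7 axis [-0.002 -0.007 -1.   ] ('twist', np.float64(1.4))
```

```bash

python3 -m handwheel '[[[2,0,-5.8],1.4,0],[[2,0,-5.8],0,0],[[2,0,-5.8],0,0],[[2,0,-5.8],0,0],[[2,0,-5.8],0,0],[[2,0,-5.8],0,0],[[2,0,-5.8],0,0],[[2,0,-5.8],0,0],[[2,0,-5.8],0,0],[[2,0,-5.8],0,0]]'
python3 -c "
from bench import robot
from h import *
go(robot,c2w(30,0,320),111.3)"
```

```text
clock: 2.02
tool_pos: [597.5, 165.5, 317.9]
orientation: [0.699, 0.12, -0.128, -0.693]
force: [-0.0, -0.1, 0.8]
width: 0.5
t 2.02 TCP [597.5 165.5 317.9] case [ 10.1  -7.7 317.9] F [-0.  -0.1  0.8] w 0.5
shift cm [ 1.97 -0.24  0.81] jaw yaw 110.2 axis [-0.009 -0.01  -1.   ] ('twist', np.float64(-1.1))
```

```bash

python3 -m handwheel '[[[1.9,0,0.8],-1.1,0],[[0,0,0],0,0],[[0,0,0],0,0]]'
python3 -c "
from bench import robot
from h import *
go(robot,c2w(30,0,320),111.3)
for n in ['wrist','side','top']: cv2.imwrite('pics/%s1.png'%n,robot.camera(n)[:,:,::-1])
W=robot.camera_info('wrist')
for p in [(32.7,0,117.5),(-39.2,0,72.1),(-75,75,36),(-75,-75,36),(48,75,122)]: print(p,proj(W,c2w(*p)).round(1))
"
```

```text
clock: 2.4
tool_pos: [615.0, 171.6, 315.5]
orientation: [0.701, 0.119, -0.129, -0.692]
force: [-0.3, -0.0, -0.5]
width: 0.5
t 2.4 TCP [615.  171.6 315.5] case [ 28.6  -8.4 315.5] F [-0.3 -0.  -0.5] w 0.5
shift cm [ 0.12 -0.46  0.84] jaw yaw 110.3 axis [-0.011 -0.015 -1.   ] ('twist', np.float64(-1.0))
(32.7, 0, 117.5) [326.8 182.3]
(-39.2, 0, 72.1) [325.8 119.3]
(-75, 75, 36) [380.8  90.4]
(-75, -75, 36) [270.   92.3]
(48, 75, 122) [390.  194.8]
```

View pics/wrist1.png

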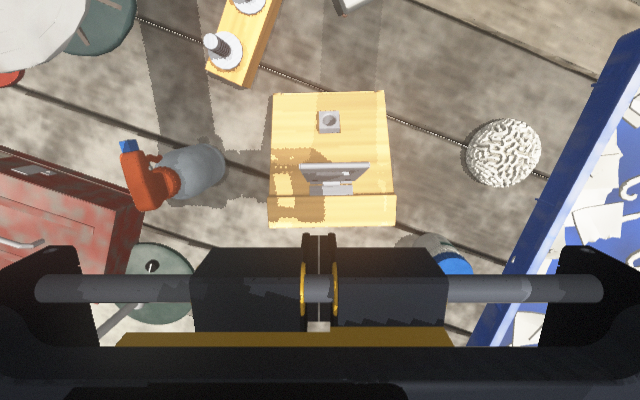

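View pics/side1.png

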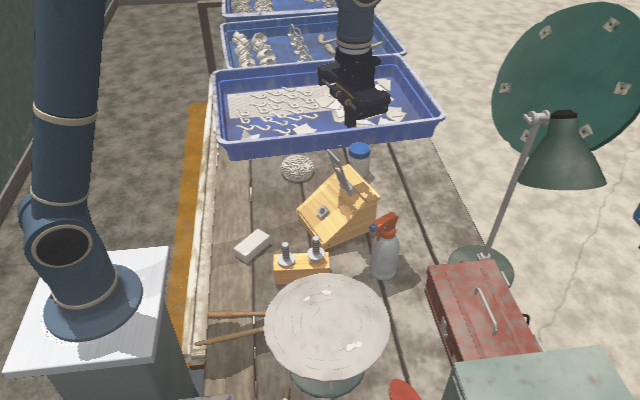

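```bash

python3 -c "
from bench import robot
from h import *
W=robot.camera_info('wrist');T=robot.camera_info('top');S=robot.camera_info('side')
s=robot.read_state();print(proj(W,s['tool_pos']),proj(T,s['tool_pos']),proj(S,s['tool_pos']))
M=R.from_quat(s['orientation']).as_matrix()
print(M[:,1])
f,cx,cy,E=cam(W);print(M.T@E[:3,:3],M.T@(E[:3,3]-s['tool_pos']))
a=cv2.imread('pics/wrist1.png')[70:260,240:420];cv2.imwrite('pics/w1z.png',cv2.resize(a,(540,570),interpolation=2))
a=cv2.imread('pics/side1.png')[60:240,280:440];cv2.imwrite('pics/s1z.png',cv2.resize(a,(480,540),interpolation=2))
for p in [(329,121)]: print(w2c(plane(W,p,72.1)))
for p in [(273,93),(385,91)]: print(w2c(plane(W,p,36)))
for p in [(301,163),(369,163)]: print(w2c(plane(W,p,235)))
"
```

```text
[319.67156162 251.14449703] [332.46475151 145.94254806] [349.61231985 125.08951468]
[-0.01089388 -0.0139566  -0.99984326]
[[ 2.19918674e-04  9.57799608e-01  2.87436712e-01]
 [ 1.25942511e-03 -2.87436756e-01  9.57798792e-01]
 [ 9.99999183e-01  1.51367172e-04 -1.26948959e-03]] [ -79.3725289  -161.70137581   -0.50376134]
[-37.01011907   4.04534405  72.1       ]
[-74.06139682 -70.94132636  36.        ]
[-74.14327853  80.72268053  36.        ]
[ -9.50493385 -21.99203137 235.        ]
[ -8.74785507  31.87384568 235.        ]
```

View pics/w1z.png

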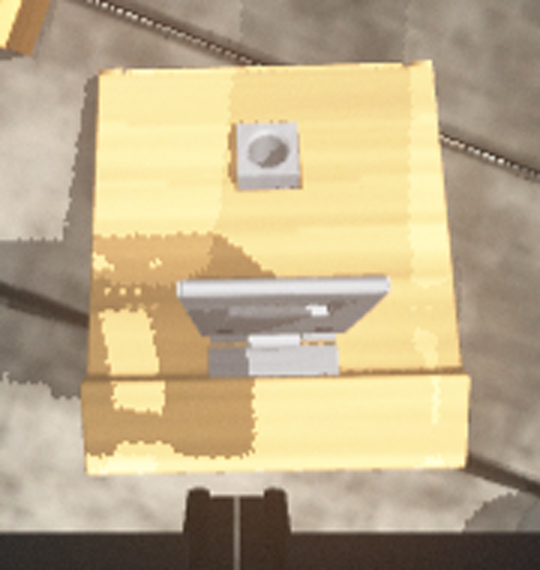

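View pics/s1z.png

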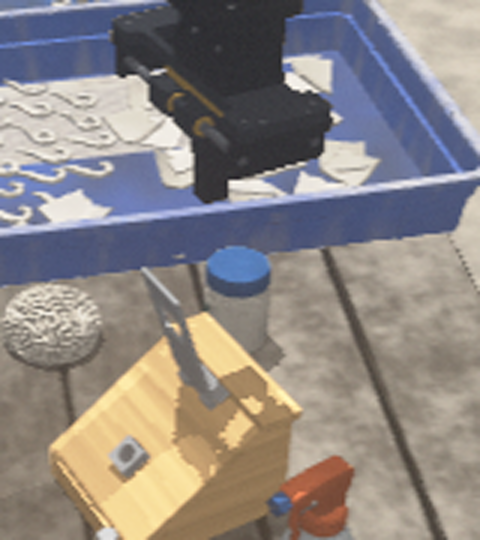

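```bash

python3 -m handwheel '[[[0.1,4,1.1],-1,0],[[0,4,0],0,0],[[0,2.5,0],0,0],[[0,0,0],0,0]]'
python3 -c "
from bench import robot
from h import *
go(robot,c2w(7,3,212),111.3)
cv2.imwrite('pics/s2.png',cv2.resize(robot.camera('side')[60:240,280:440,::-1],(480,540),interpolation=2))
"
```

```text
clock: 3.05
tool_pos: [609.3, 184.6, 210.7]
orientation: [0.698, 0.129, -0.136, -0.691]
force: [0.3, -0.0, -0.1]
width: 0.4
t 3.05 TCP [609.3 184.6 210.7] case [ 28.    5.8 210.7] F [ 0.3 -0.  -0.1] w 0.4
shift cm [-2.1  -0.11 -0.27] jaw yaw 111.6 axis [-0.007 -0.012 -1.   ] ('twist', np.float64(0.3))
```

View pics/s2.png

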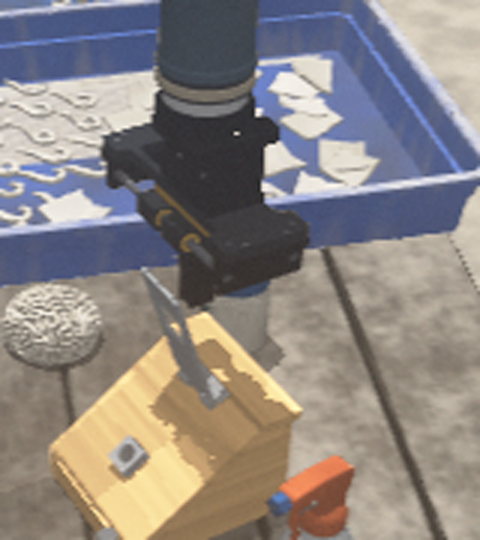

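```bash

python3 -m handwheel '[[[-2,0,0],0,0],[[-1.5,0,0],0,0],[[-1.3,0.5,0],0,0],[[0,0,0],0,0]]'
python3 -c "
from bench import robot
from h import *
go(robot,c2w(-20,3,207),111.3)
cv2.imwrite('pics/s3.png',cv2.resize(robot.camera('side')[60:240,280:440,::-1],(480,540),interpolation=2))
"
```

```text
clock: 3.6
tool_pos: [567.4, 168.2, 213.0]
orientation: [0.697, 0.134, -0.131, -0.692]
force: [0.4, 0.8, 0.5]
width: 0.6
t 3.6 TCP [567.4 168.2 213. ] case [-16.9   5.7 213. ] F [0.4 0.8 0.5] w 0.6
shift cm [-0.31  0.6  -0.27] jaw yaw 111.6 axis [ 0.007 -0.007 -1.   ] ('twist', np.float64(0.3))
```

View pics/s3.png

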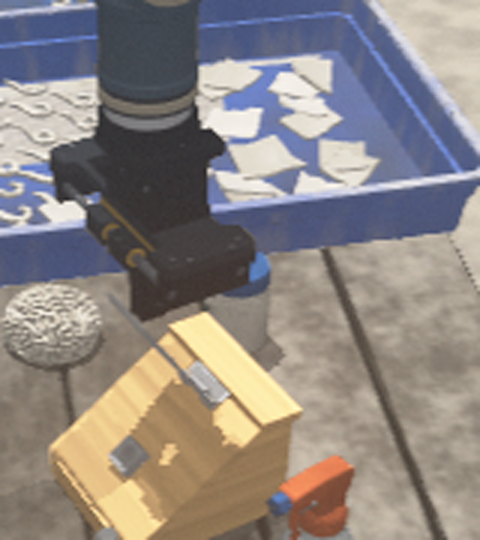

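```bash

python3 -m handwheel '[[[-1.4,0.8,-0.1],0,0],[[-1.3,1.7,0],0,0],[[-1.0,1.5,0],0,0],[[-0.8,1.5,0],0,0],[[0,0,0],0,0]]'
python3 -c "
from bench import robot
from h import *
go(robot,c2w(-68,3,136),111.3)
cv2.imwrite('pics/s4.png',cv2.resize(robot.camera('side')[60:240,280:440,::-1],(480,540),interpolation=2))
"
```

```text
clock: 4.28
tool_pos: [529.3, 151.8, 158.6]
orientation: [0.697, 0.137, -0.129, -0.692]
force: [-0.5, -0.8, 0.2]
width: 0.6
t 4.28 TCP [529.3 151.8 158.6] case [-58.4   4.3 158.6] F [-0.5 -0.8  0.2] w 0.6
shift cm [-0.98  2.25 -0.11] jaw yaw 111.6 axis [ 0.012 -0.004 -1.   ] ('twist', np.float64(0.3))
```

View pics/s4.png

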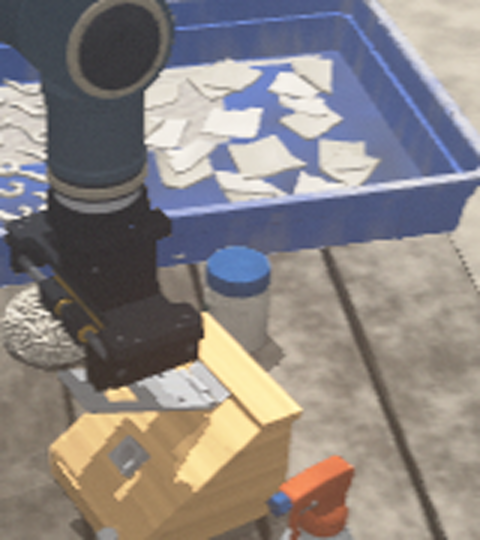

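```bash

python3 -m handwheel '[[[-0.8,1.6,0],0,0],[[-0.8,1.7,0],0,0],[[-0.3,1.7,0],0,0],[[0,1.7,0],0,0],[[0.2,1.5,0],0,0],[[0,0,0],0,0]]'
python3 -c "
from bench import robot
from h import *
go(robot,c2w(-68,3,55),111.3)
cv2.imwrite('pics/s5.png',cv2.resize(robot.camera('side')[60:240,280:440,::-1],(480,540),interpolation=2))
"
```

```text
clock: 5.08
tool_pos: [525.2, 149.7, 81.1]
orientation: [0.695, 0.143, -0.122, -0.693]
force: [-0.3, -0.2, -0.4]
width: 0.8
t 5.08 TCP [525.2 149.7  81.1] case [-63.    3.8  81.1] F [-0.3 -0.2 -0.4] w 0.8
shift cm [-0.58  2.6  -0.06] jaw yaw 111.6 axis [ 0.03   0.003 -1.   ] ('twist', np.float64(0.3))
```

View pics/s5.png

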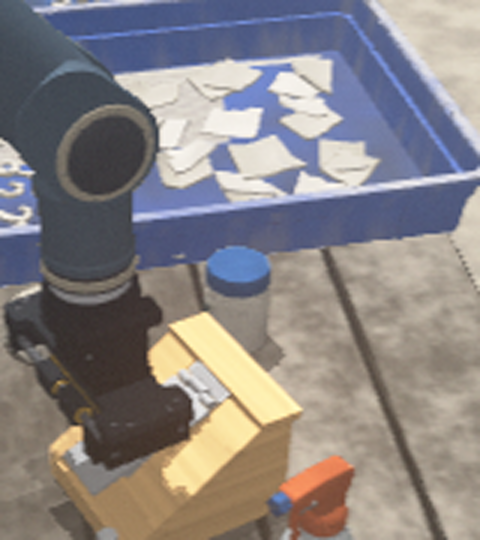

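```bash

python3 -m handwheel '[[[-0.4,0.9,0],0,0],[[-0.3,0.9,0],0,0],[[0,0.6,0],0,0],[[0,0.3,0],0,0]]'
python3 -m handwheel '[[[0,0.3,0],0,0],[[0,0,0],0,0]]'
python3 -c "
from bench import robot
from h import *
go(robot,c2w(-68,3,52),111.3)
cv2.imwrite('pics/s6.png',cv2.resize(robot.camera('side')[60:240,280:440,::-1],(480,540),interpolation=2))
"
```

```text
clock: 5.62
tool_pos: [520.8, 147.4, 54.4]
orientation: [0.695, 0.145, -0.121, -0.694]
force: [-0.5, -0.1, 0.7]
width: 0.6
clock: 5.88
tool_pos: [521.1, 147.5, 53.0]
orientation: [0.695, 0.145, -0.121, -0.694]
force: [-2.1, -0.5, 5.7]
width: 0.4
t 5.88 TCP [521.1 147.5  53. ] case [-67.6   3.3  53. ] F [-2.1 -0.5  5.7] w 0.4
shift cm [-0.04  0.1  -0.03] jaw yaw 111.6 axis [ 0.034  0.004 -0.999] ('twist', np.float64(0.3))
```

View pics/s6.png

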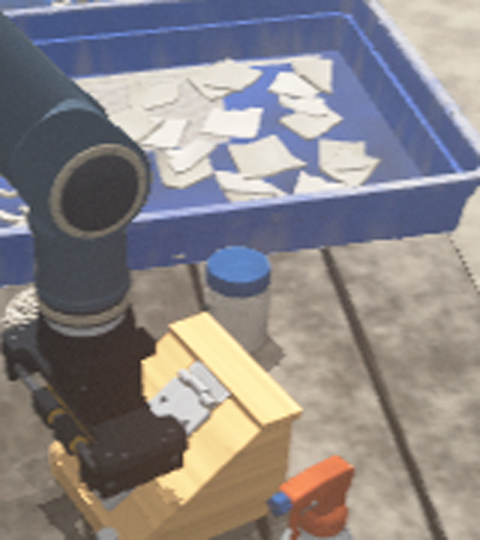

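```bash

python3 -m handwheel '[[[0,0.1,0],0,0],[[0,-2,0],0,8.7],[[0,-4,0],0,8.7],[[0,-4,0],0,8.7],[[0,-4,0],0,8.7],[[0,0,0],0,8.7],[[0,0,0],0,8.7]]'
python3 -c "
from bench import robot
from h import *
go(robot,c2w(-60,3,190),111.3)
a=robot.camera('wrist');cv2.imwrite('pics/w7.png',a[:,:,::-1])
W=robot.camera_info('wrist')
import pickle;pickle.dump(W,open('w7.pkl','wb'))
cv2.imwrite('pics/w7z.png',cv2.resize(a[80:280,230:430,::-1],(600,600),interpolation=2))
for p in [(-39.2,0,72.1),(32.7,0,117.5)]: print(proj(W,c2w(*p)))
"
```

```text
clock: 6.8
tool_pos: [514.0, 146.0, 194.4]
orientation: [0.696, 0.142, -0.123, -0.693]
force: [-0.2, 0.3, 0.6]
width: 52.7
t 6.8 TCP [514.  146.  194.4] case [-74.8   4.5 194.4] F [-0.2  0.3  0.6] w 52.7
shift cm [ 1.46  0.48 -0.15] jaw yaw 111.6 axis [ 0.027  0.002 -1.   ] ('twist', np.float64(0.3))
[315.6527449  224.97720454]
[314.57460531 316.50778184]
```

View pics/w7.png

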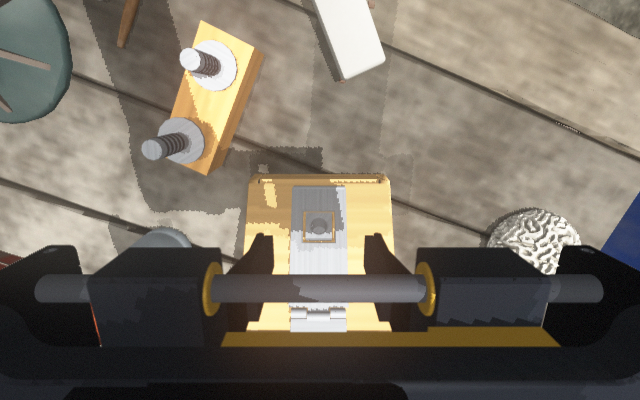

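View pics/w7z.png

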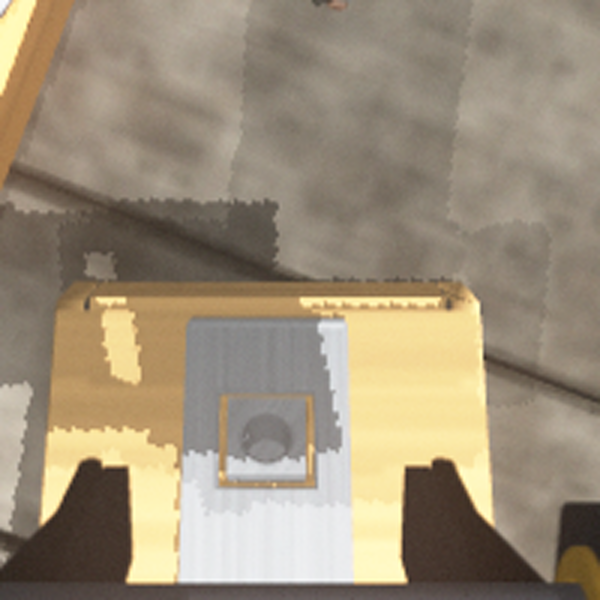

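```bash

python3 -c "
from bench import robot
from h import *
import pickle
T=robot.camera_info('top');S=robot.camera_info('side');W=pickle.load(open('w7.pkl','rb'))
print('disc',tri((T,(509,217)),(S,(327,314))))
print(plane(W,(153,150),127),plane(W,(191,61),111))
print(robot.read_state()['joint_pos'].round(2))
a=cv2.imread('pics/w7.png');cv2.imwrite('pics/w7p.png',cv2.resize(a[20:180,110:270],(640,640),interpolation=2))
go(robot,[514,11,200],150)
"
```

```text
disc (array([ 509.05796815, -216.09276278,  158.78159147]), [np.float64(2.2274112080501016), np.float64(2.2274112080501727)])
[515.76832785  13.93739804 127.        ] [447.32277873  18.77747451 111.        ]
[-0.42  0.25  0.07  1.92 -0.01  0.94  1.61]
t 6.85 TCP [514.2 146.1 194.4] case [-74.6   4.5 194.4] F [0.2 0.6 0.8] w 56.5
shift cm [ -4.98  -0.59 -12.55] jaw yaw 111.6 axis [ 0.028  0.002 -1.   ] ('twist', np.float64(-38.4))
```

View pics/w7p.png

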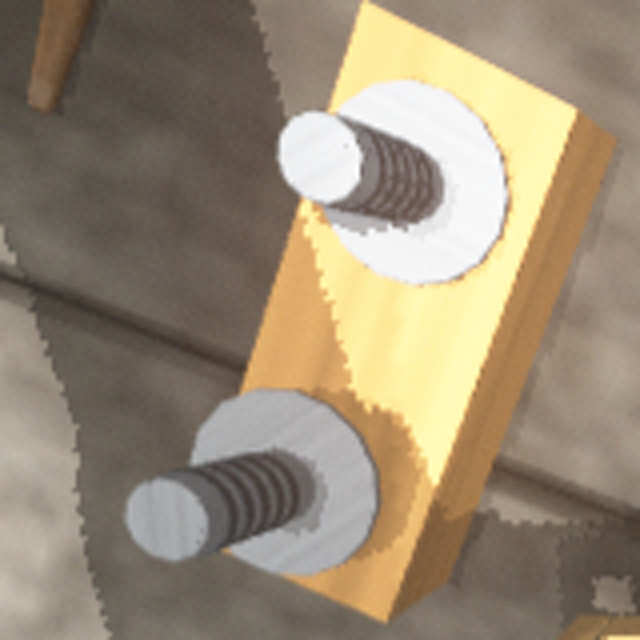

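```bash

python3 -m handwheel '[[[-2.5,-0.5,-6],0,5],[[-2.4,0,-6],0,5],[[0,0,-0.5],0,5],[[0,0,0],0,5],[[0,0,0],0,5]]'
python3 -c "
from bench import robot
from h import *
go(robot,[515,13,92],111.3)
a=robot.camera('wrist');cv2.imwrite('pics/w8.png',a[:,:,::-1])
W=robot.camera_info('wrist')
for p in [(515,13,127),(515,13,77)]: print(proj(W,p))
"
```

```text
clock: 7.48
tool_pos: [512.2, 13.4, 192.9]
orientation: [0.695, 0.14, -0.128, -0.693]
force: [-0.9, 0.4, 0.5]
width: 49.7
t 7.47 TCP [512.2  13.4 192.9] case [-124.7 -118.4  192.9] F [-0.9  0.4  0.5] w 49.7
shift cm [ 0.08 10.09 -0.09] jaw yaw 111.9 axis [ 0.017  0.001 -1.   ] ('twist', np.float64(0.6))
[317.66202639 214.9426733 ]
[318.13985807 196.22416211]
```

View pics/w8.png

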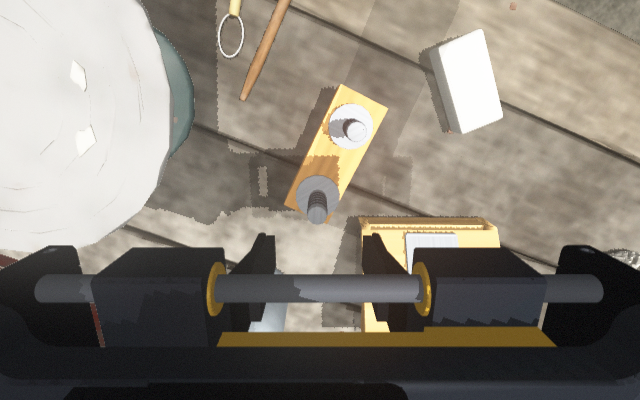

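```bash

python3 -c "
from bench import robot
from h import *
T=robot.camera_info('top')
for q in [(590,150),(545,150),(630,150)]: print(plane(T,(200+q[0]/3,110+q[1]/3),60))
for q in [(640,60),(665,135),(600,100)]: print(plane(T,(200+q[0]/3,110+q[1]/3),175))
"
```

```text
[660.09015497   3.47942199  60.        ]
[659.85764833  40.06912238  60.        ]
[660.2970837  -29.08506802  60.        ]
[696.28768048 -12.16511123 175.        ]
[639.58201969 -28.15851617 175.        ]
[665.62074292  18.18105024 175.        ]
```

```bash

python3 -m handwheel '[[[0,3,-0.1],0,5],[[0,3,0],0,5],[[0,2,0],0,5],[[0,1.2,0],0,5],[[0,0.4,0],0,5],[[0,0,0],0,5]]'
python3 -c "
from bench import robot
from h import *
go(robot,[515.5,12.5,92],111.3)
a=robot.camera('wrist');cv2.imwrite('pics/w9.png',a[:,:,::-1])
a=robot.camera('side')[170:290,240:420];cv2.imwrite('pics/s9.png',cv2.resize(a[:,:,::-1],(720,480),interpolation=2))
"
```

```text
clock: 8.28
tool_pos: [515.8, 20.7, 94.6]
orientation: [-0.693, -0.146, 0.132, 0.693]
force: [0.0, 0.5, 0.2]
width: 50.0
t 8.28 TCP [515.8  20.7  94.6] case [-118.6 -112.9   94.6] F [0.  0.5 0.2] w 50.0
shift cm [-0.35  0.26 -0.75] jaw yaw 112.6 axis [ 0.02   0.004 -1.   ] ('twist', np.float64(1.3))
```

View pics/w9.png

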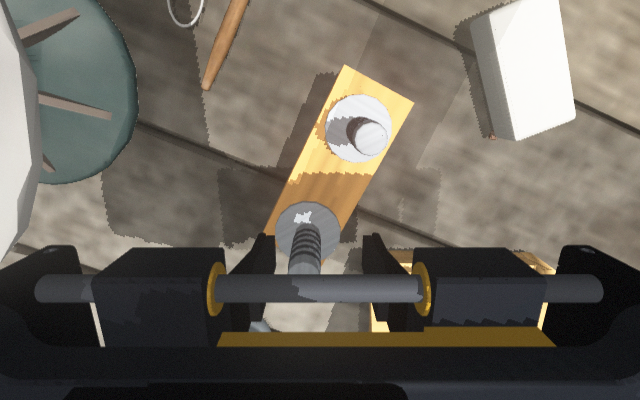

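View pics/s9.png

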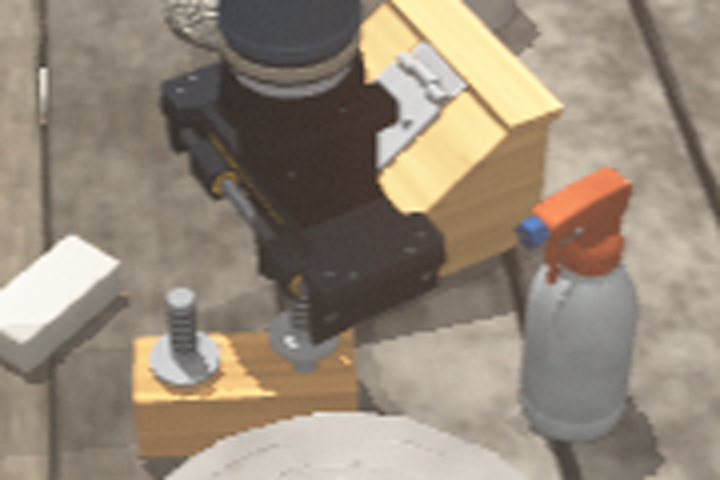

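```bash

python3 -m handwheel '[[[-0.4,0.15,-0.75],1,5],[[0,0,0],0,5],[[0,0,0],0,5]]'
python3 -c "
from bench import robot
from h import *
go(robot,[515.5,12.5,92.5],111.3)
a=robot.camera('wrist');cv2.imwrite('pics/w10.png',a[150:350,200:440,::-1])
"
```

```text
clock: 8.75
tool_pos: [516.1, 11.0, 94.8]
orientation: [0.695, 0.14, -0.123, -0.695]
force: [0.6, -0.3, 0.6]
width: 50.2
t 8.75 TCP [516.1  11.   94.8] case [-121.8 -122.1   94.8] F [ 0.6 -0.3  0.6] w 50.2
shift cm [-0.01  0.23  0.16] jaw yaw 111.5 axis [ 0.023  0.004 -1.   ] ('twist', np.float64(0.2))
```

View pics/w10.png

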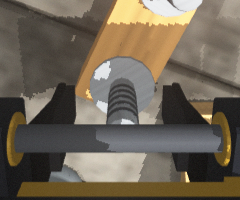

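```bash

python3 -m handwheel '[[[0,0.25,0.16],0,4],[[0,0,0],0,2],[[0,0,0],0,1],[[0,0,0],0,1],[[0,0,0],0,1],[[0,0,0],0,1]]'
python3 -c "
from bench import robot
from h import *
go(robot,[515.5,12.5,92.5],111.3)
a=robot.camera('wrist');cv2.imwrite('pics/w11.png',a[150:350,200:440,::-1])
"
```

```text
clock: 9.55
tool_pos: [515.5, 12.9, 92.0]
orientation: [0.695, 0.14, -0.124, -0.695]
force: [0.2, 0.2, 0.1]
width: 15.0
t 9.55 TCP [515.5  12.9  92. ] case [-121.7 -120.1   92. ] F [0.2 0.2 0.1] w 15.0
shift cm [-0.01 -0.05 -0.04] jaw yaw 111.5 axis [ 0.023  0.004 -1.   ] ('twist', np.float64(0.2))
```

View pics/w11.png

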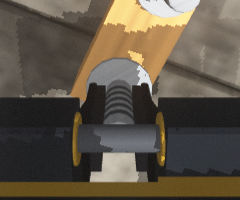

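```bash

python3 -m handwheel '[[[0,-2,0],0,1],[[0,-3,0],0,1],[[0,-3,0],0,1],[[0,-1,0],0,1],[[0,0,0],0,1]]'
python3 -c "
from bench import robot
from h import *
go(robot,c2w(-39,2,170),111.3)
a=robot.camera('wrist');cv2.imwrite('pics/w12.png',a[:,:,::-1])
a=robot.camera('side')[130:290,240:420];cv2.imwrite('pics/s12.png',cv2.resize(a[:,:,::-1],(630,560),interpolation=2))
"
```

```text
clock: 10.22
tool_pos: [512.3, 12.3, 182.7]
orientation: [0.695, 0.139, -0.125, -0.695]
force: [-0.3, 0.6, -1.0]
width: 15.0
t 10.22 TCP [512.3  12.3 182.7] case [-125.  -119.5  182.7] F [-0.3  0.6 -1. ] w 15.0
shift cm [ 8.62  1.4  12.12] jaw yaw 111.5 axis [ 0.02   0.004 -1.   ] ('twist', np.float64(0.2))
```

View pics/s12.png

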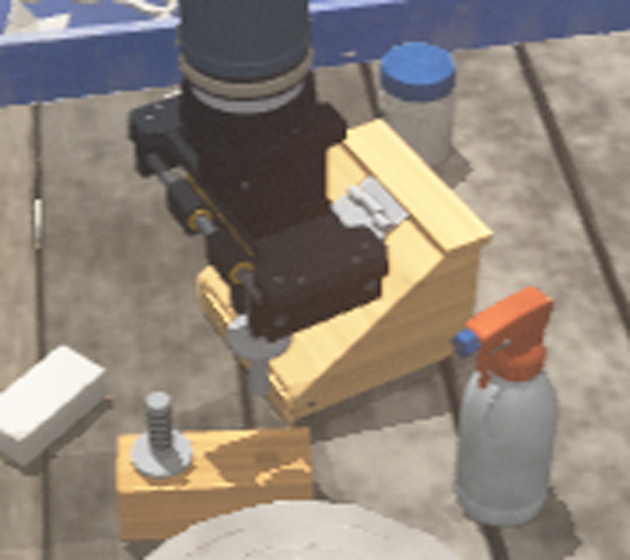

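```bash

python3 -m handwheel '[[[2.9,0,4],0,1],[[2.9,0.2,4],0,1],[[2.6,0.2,4],0,1],[[0,0,0],0,1],[[0,0,0],0,1]]'
python3 -c "
from bench import robot
from h import *
go(robot,c2w(-39,2,160),111.3)
for n in ['wrist','side','top']: cv2.imwrite('pics/%s13.png'%n,robot.camera(n)[:,:,::-1])
a=cv2.imread('pics/side13.png')[130:270,260:420];cv2.imwrite('pics/s13z.png',cv2.resize(a,(640,560),interpolation=2))
"
```

```text
clock: 10.95
tool_pos: [543.9, 156.0, 171.4]
orientation: [0.696, 0.133, -0.128, -0.694]
force: [-1.1, -0.0, -1.6]
width: 15.4
t 10.95 TCP [543.9 156.  171.4] case [-43.3   3.  171.4] F [-1.1 -0.  -1.6] w 15.4
shift cm [ 0.42  1.14 -0.09] jaw yaw 111.3 axis [ 0.007 -0.001 -1.   ] ('twist', np.float64(0.0))
```

View pics/wrist13.png

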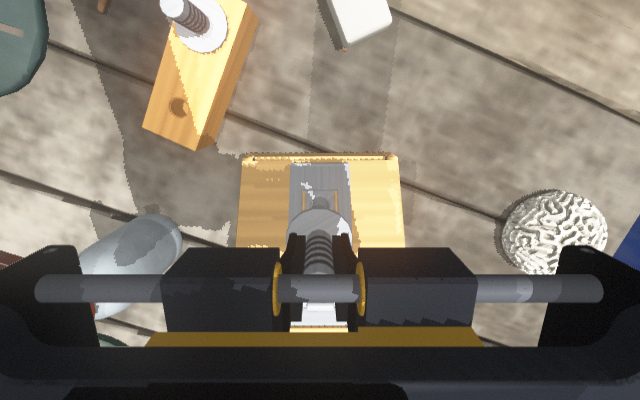

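View pics/s13z.png

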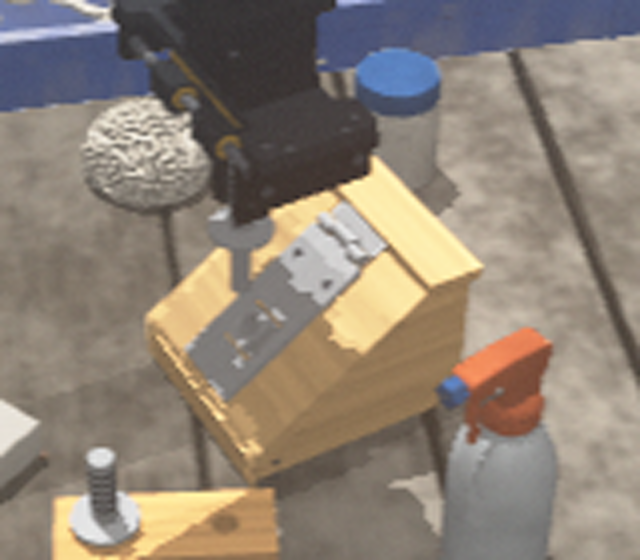

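View pics/top13.png

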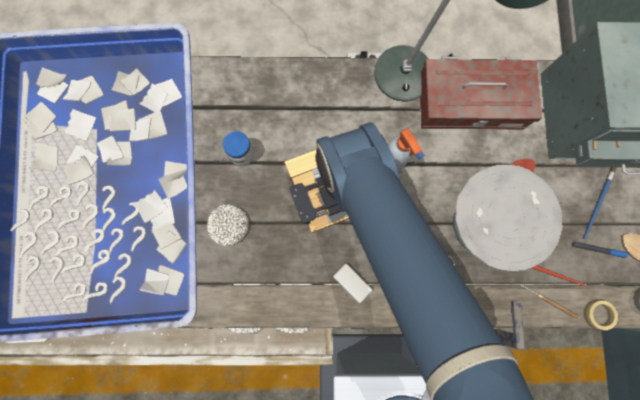

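```bash

python3 -c "
import cv2
a=cv2.imread('pics/wrist13.png')[140:270,230:410];cv2.imwrite('pics/w13z.png',cv2.resize(a,(720,520),interpolation=2))
"
python3 - <<'E'
from bench import robot
from h import *
W=robot.camera_info('wrist');S=robot.camera_info('side')
s=robot.read_state();M=R.from_quat(s['orientation']).as_matrix()
foot=s['tool_pos']+np.array([0,0,-67]);print(foot,proj(W,foot),proj(S,foot),proj(S,c2w(-39.2,0,72.1)))
f=plane(S,(260+240/4,130+290/4),foot[2]);print('side foot',w2c(f))
E
```

```text
[544.24954339 155.73746505 105.26297538] [319.74877535 212.32301157] [320.16264998 202.05656459] [322.03358273 211.85580338]
side foot [-44.21553569   1.2802863  105.26297538]
```

View pics/w13z.png

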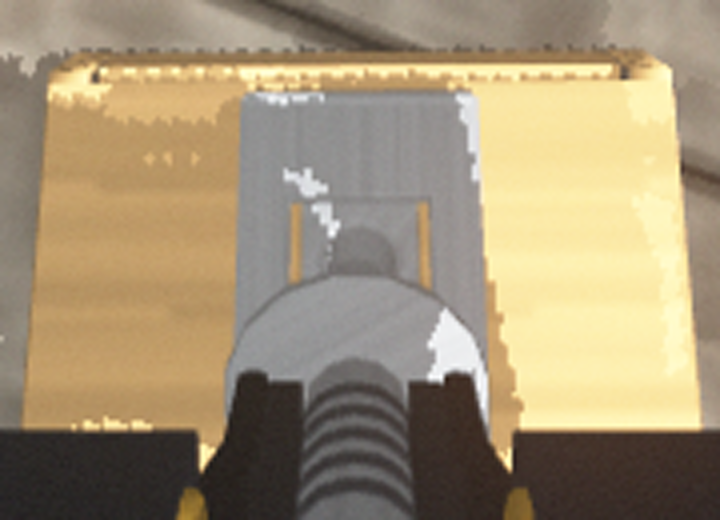

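```bash

python3 -m handwheel '[[[0.53,1,-0.06],0,1],[[0,1,0],0,1],[[0,0,0],0,1],[[0,0,0],0,1]]'
python3 -c "
from bench import robot
from h import *
go(robot,c2w(-38,2.4,138),111.3)
for n in ['wrist','side']: cv2.imwrite('pics/%s14.png'%n,robot.camera(n)[:,:,::-1])
a=cv2.imread('pics/side14.png')[170:250,280:380];cv2.imwrite('pics/s14z.png',cv2.resize(a,(700,560),interpolation=2))
a=cv2.imread('pics/wrist14.png')[140:270,230:410];cv2.imwrite('pics/w14z.png',cv2.resize(a,(720,520),interpolation=2))
"
```

```text
clock: 11.6
tool_pos: [549.9, 154.4, 150.7]
orientation: [0.696, 0.132, -0.126, -0.694]
force: [1.2, 0.3, -1.6]
width: 14.8
t 11.6 TCP [549.9 154.4 150.7] case [-38.3  -0.7 150.7] F [ 1.2  0.3 -1.6] w 14.8
shift cm [0.01 1.27 0.32] jaw yaw 111.0 axis [ 0.008 -0.001 -1.   ] ('twist', np.float64(-0.3))
```

View pics/s14z.png

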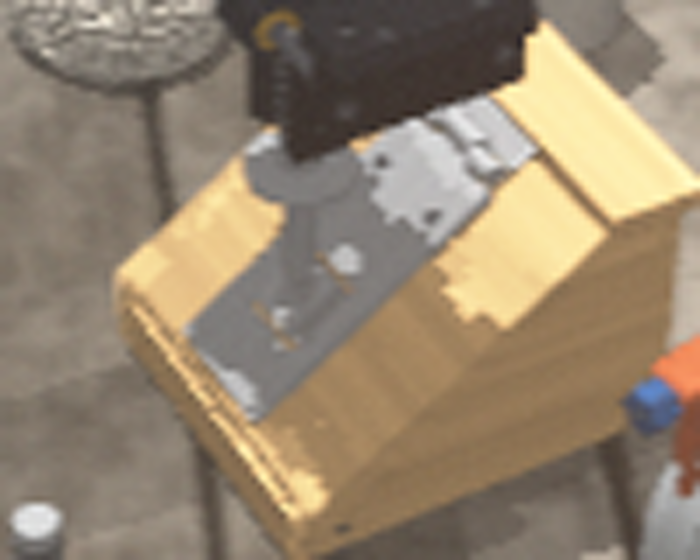

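View pics/w14z.png

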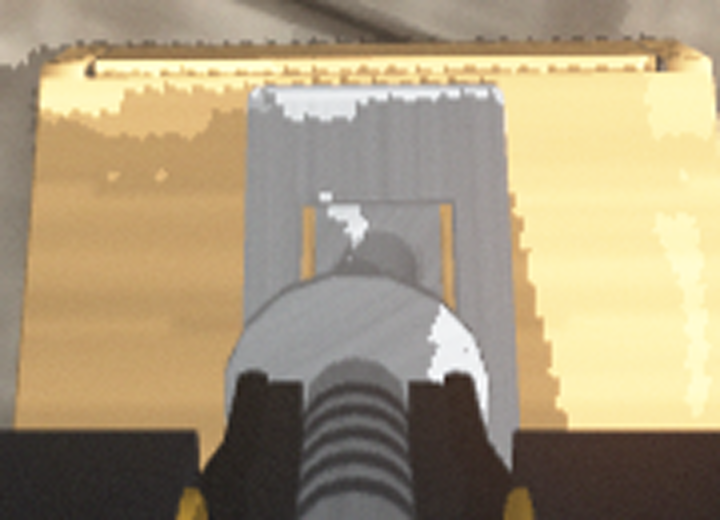

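```bash

python3 -m handwheel '[[[0,0.3,0.34],0,1],[[0,0,0],0,1],[[0,0,0],0,1]]'
python3 -c "
from bench import robot
from h import *
go(robot,c2w(-38,2.4,138),111.3)
for n in ['wrist']: cv2.imwrite('pics/%s15.png'%n,robot.camera(n)[:,:,::-1])
a=cv2.imread('pics/wrist15.png')[140:270,230:410];cv2.imwrite('pics/w15z.png',cv2.resize(a,(720,520),interpolation=2))
"
```

```text
clock: 12.08
tool_pos: [548.8, 158.4, 148.2]
orientation: [0.696, 0.132, -0.126, -0.694]
force: [-0.1, -0.2, -1.3]
width: 15.0
t 12.07 TCP [548.8 158.4 148.2] case [-37.9   3.4 148.2] F [-0.1 -0.2 -1.3] w 15.0
shift cm [-0.02  1.02 -0.09] jaw yaw 111.0 axis [ 0.009 -0.001 -1.   ] ('twist', np.float64(-0.3))
```

View pics/w15z.png

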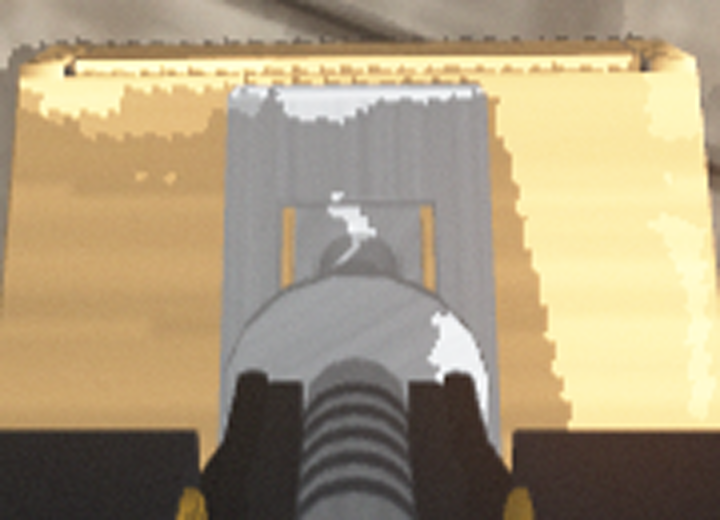

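```bash

python3 -m handwheel '[[[0,0.5,0],0,1],[[0,0,0],0,1]]'
python3 -m handwheel '[[[0,0.4,0],0,1],[[0,0,0],0,1]]'
python3 -m handwheel '[[[0,0.3,0],0,1],[[0,0,0],0,1]]'
python3 -c "
from bench import robot
from h import *
go(robot,c2w(-38,2.4,134),111.3)
for n in ['wrist']: cv2.imwrite('pics/%s16.png'%n,robot.camera(n)[:,:,::-1])
a=cv2.imread('pics/wrist16.png')[140:270,230:410];cv2.imwrite('pics/w16z.png',cv2.resize(a,(720,520),interpolation=2))
"
```

```text
clock: 12.38
tool_pos: [548.7, 158.4, 142.8]
orientation: [0.696, 0.132, -0.126, -0.694]
force: [1.2, 0.2, -1.0]
width: 15.3
clock: 12.62
tool_pos: [548.5, 158.2, 138.4]
orientation: [0.696, 0.132, -0.126, -0.694]
force: [-0.1, 0.5, -1.3]
width: 15.0
clock: 12.88
tool_pos: [548.4, 158.1, 135.1]
orientation: [0.696, 0.132, -0.126, -0.694]
force: [0.1, -0.7, -1.6]
width: 15.0
t 12.88 TCP [548.4 158.1 135.1] case [-38.3   3.2 135.1] F [ 0.1 -0.7 -1.6] w 15.0
shift cm [ 0.03  0.11 -0.08] jaw yaw 111.0 axis [ 0.008 -0.001 -1.   ] ('twist', np.float64(-0.3))
```

View pics/w16z.png

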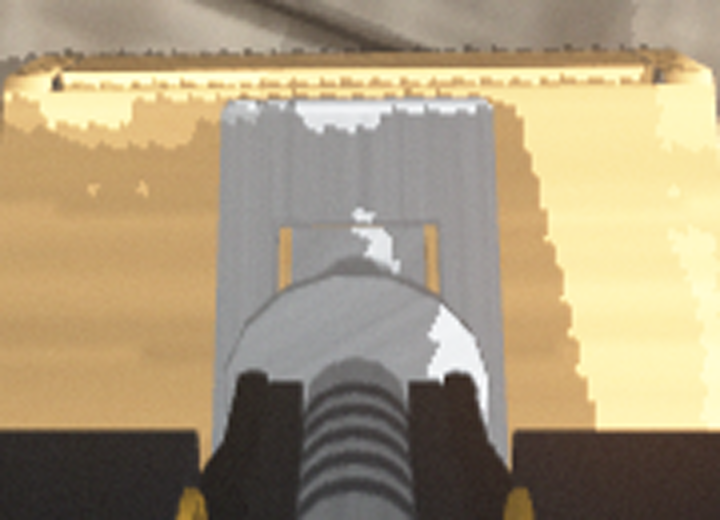

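```bash

python3 -m handwheel '[[[0,0.3,0],0,1],[[0,0,0],0,1]]'
python3 -m handwheel '[[[0,0.2,0],0,1],[[0,0,0],0,1]]'

```

```text
clock: 13.18
tool_pos: [548.5, 158.1, 132.1]
orientation: [0.696, 0.132, -0.126, -0.694]
force: [-0.1, 0.1, -0.9]
width: 15.4
clock: 13.42
tool_pos: [549.0, 158.5, 131.0]
orientation: [0.696, 0.132, -0.126, -0.695]
force: [0.0, 0.2, 0.4]
width: 15.2
```

```bash

python3 -m handwheel '[[[-0.75,0.1,0],0,1],[[0,0,0],0,1]]'
python3 -m handwheel '[[[-0.75,0.15,0],0,1],[[0,0,0],0,1]]'
python3 -c "
from bench import robot
from h import *
go(robot,c2w(-38,2.4,134),111.3)
for n in ['wrist','side']: cv2.imwrite('pics/%s17.png'%n,robot.camera(n)[:,:,::-1])
a=cv2.imread('pics/side17.png')[170:250,280:380];cv2.imwrite('pics/s17z.png',cv2.resize(a,(700,560),interpolation=2))
a=cv2.imread('pics/wrist17.png')[140:300,230:410];cv2.imwrite('pics/w17z.png',cv2.resize(a,(630,560),interpolation=2))
"
```

```text
clock: 13.68
tool_pos: [544.9, 157.0, 131.5]
orientation: [0.695, 0.135, -0.123, -0.695]
force: [1.0, 0.6, -0.6]
width: 15.2
clock: 13.92
tool_pos: [539.9, 155.1, 131.3]
orientation: [-0.695, -0.138, 0.121, 0.695]
force: [1.7, 1.9, -0.5]
width: 15.1
t 13.93 TCP [539.9 155.1 131.3] case [-47.4   3.5 131.3] F [ 1.7  1.9 -0.5] w 15.1
shift cm [ 0.95 -0.25 -0.11] jaw yaw 111.0 axis [ 0.023  0.005 -1.   ] ('twist', np.float64(-0.3))
```

View pics/s17z.png

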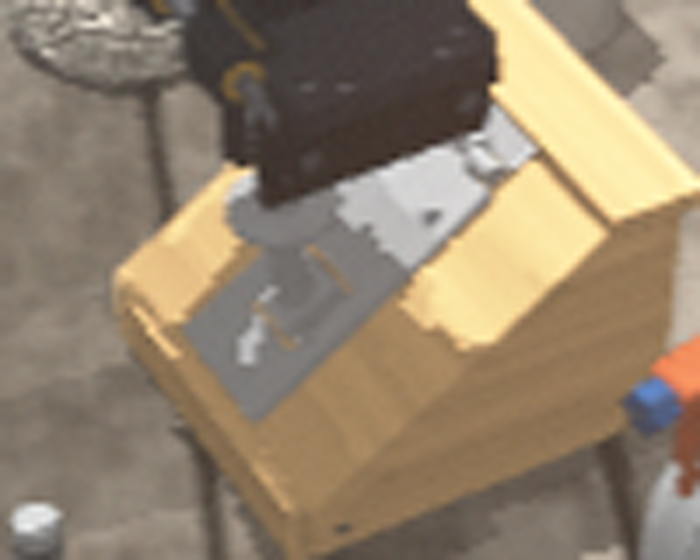

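View pics/w17z.png

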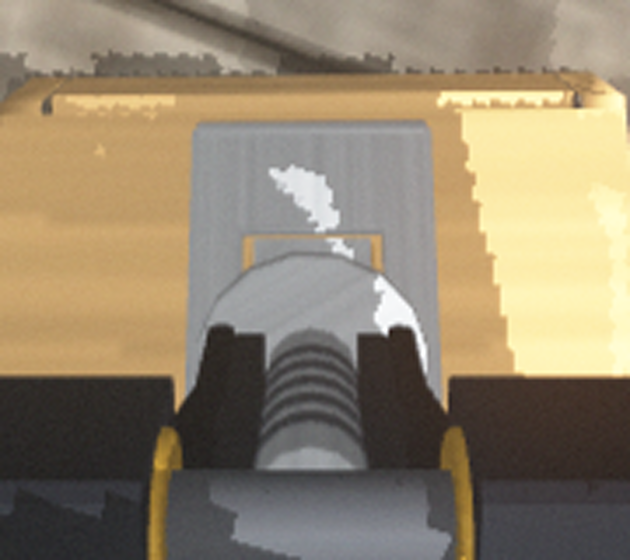

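```bash

python3 -m handwheel '[[[-0.8,0.3,0],0,1],[[0,0,0],0,1]]'
python3 -m handwheel '[[[-0.8,0.35,0],0,1],[[0,0,0],0,1]]'
python3 -m handwheel '[[[-0.8,0.4,0],0,1],[[0,0,0],0,1]]'
python3 -c "
from bench import robot
from h import *
go(robot,c2w(-38,2.4,134),111.3)
for n in ['wrist','side']: cv2.imwrite('pics/%s18.png'%n,robot.camera(n)[:,:,::-1])
a=cv2.imread('pics/side18.png')[170:250,280:380];cv2.imwrite('pics/s18z.png',cv2.resize(a,(700,560),interpolation=2))
a=cv2.imread('pics/wrist18.png')[140:300,230:410];cv2.imwrite('pics/w18z.png',cv2.resize(a,(630,560),interpolation=2))
"
```

```text
clock: 14.28
tool_pos: [533.7, 152.8, 128.8]
orientation: [-0.695, -0.139, 0.12, 0.696]
force: [2.1, 1.2, -0.1]
width: 15.2
clock: 14.52
tool_pos: [526.7, 150.1, 125.3]
orientation: [-0.695, -0.139, 0.119, 0.696]
force: [2.4, 0.7, 0.8]
width: 15.1
clock: 14.78
tool_pos: [519.0, 147.2, 120.9]
orientation: [-0.694, -0.139, 0.119, 0.696]
force: [1.3, 1.0, 1.9]
width: 15.0
t 14.78 TCP [519.  147.2 120.9] case [-69.7   3.7 120.9] F [1.3 1.  1.9] w 15.0
shift cm [ 3.2  -1.21 -0.12] jaw yaw 111.1 axis [ 0.028  0.007 -1.   ] ('twist', np.float64(-0.2))
```

View pics/s18z.png

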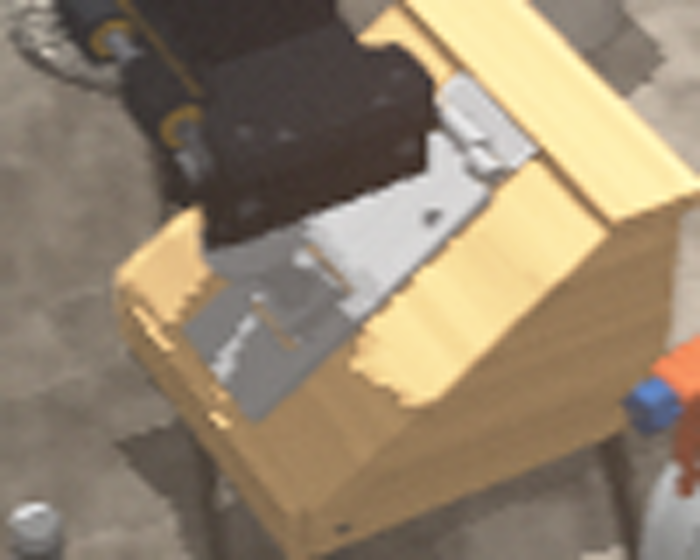

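View pics/w18z.png

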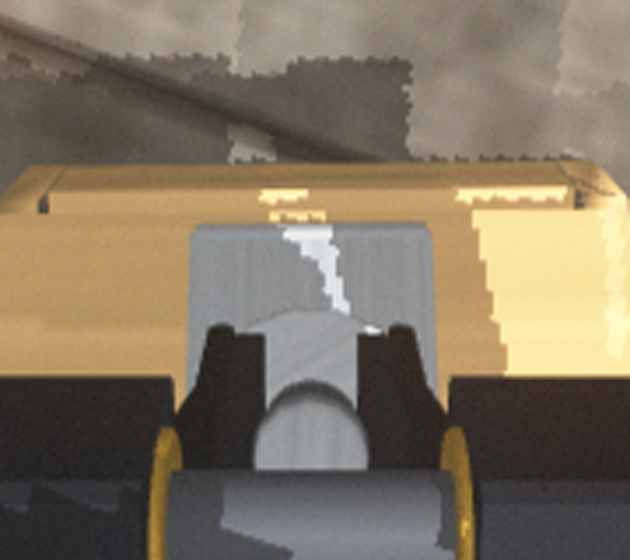

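```bash

python3 -m handwheel '[[[-0.75,0.45,0],0,1],[[0,0,0],0,1]]'
python3 -m handwheel '[[[-0.7,0.45,0],0,1],[[0,0,0],0,1]]'
python3 -c "
from bench import robot
from h import *
go(robot,c2w(-38,2.4,134),111.3)
for n in ['wrist','side']: cv2.imwrite('pics/%s19.png'%n,robot.camera(n)[:,:,::-1])
a=cv2.imread('pics/side19.png')[170:250,280:380];cv2.imwrite('pics/s19z.png',cv2.resize(a,(700,560),interpolation=2))
a=cv2.imread('pics/wrist19.png')[140:300,230:410];cv2.imwrite('pics/w19z.png',cv2.resize(a,(630,560),interpolation=2))
"
```

```text
clock: 15.12
tool_pos: [512.2, 144.5, 116.0]
orientation: [-0.695, -0.14, 0.119, 0.696]
force: [0.3, 0.3, 1.2]
width: 15.3
clock: 15.38
tool_pos: [505.3, 141.8, 110.9]
orientation: [-0.695, -0.14, 0.119, 0.696]
force: [1.0, 1.0, 2.3]
width: 15.1
t 15.38 TCP [505.3 141.8 110.9] case [-84.4   3.7 110.9] F [1.  1.  2.3] w 15.1
shift cm [ 4.7  -2.18 -0.12] jaw yaw 111.1 axis [ 0.028  0.007 -1.   ] ('twist', np.float64(-0.2))
```

View pics/s19z.png

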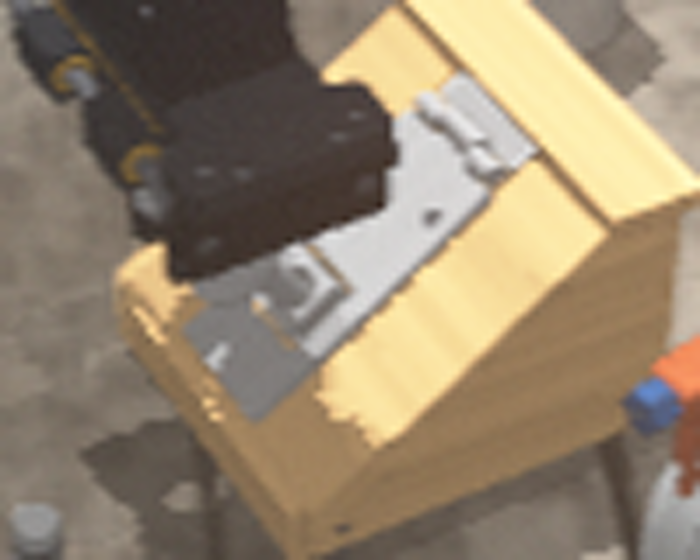

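View pics/w19z.png

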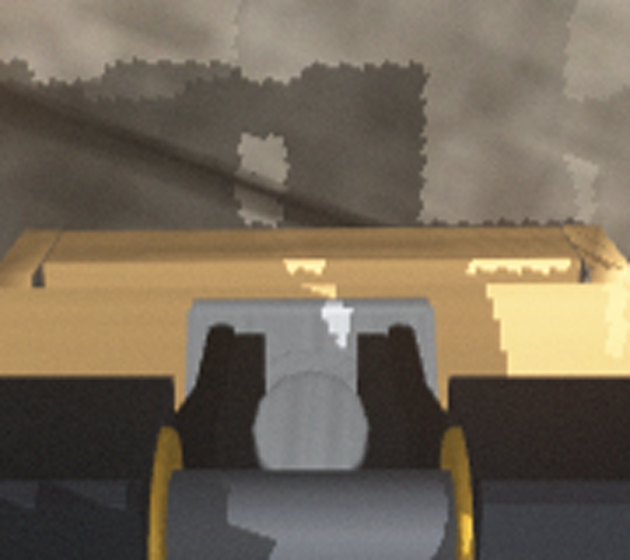

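```bash

python3 -m handwheel '[[[0.5,0.4,0],0,1],[[0,0,0],0,1]]'
python3 -m handwheel '[[[0.5,0.5,0],0,1],[[0,0,0],0,1]]'
python3 -c "
from bench import robot
from h import *
go(robot,c2w(-61.3,3,88),111.3)
for n in ['wrist','side']: cv2.imwrite('pics/%s20.png'%n,robot.camera(n)[:,:,::-1])
a=cv2.imread('pics/side20.png')[170:250,280:380];cv2.imwrite('pics/s20z.png',cv2.resize(a,(700,560),interpolation=2))
a=cv2.imread('pics/wrist20.png')[140:300,230:410];cv2.imwrite('pics/w20z.png',cv2.resize(a,(630,560),interpolation=2))
"
```

```text
clock: 15.72
tool_pos: [509.6, 143.4, 106.1]
orientation: [-0.695, -0.139, 0.12, 0.696]
force: [1.6, -0.2, -1.1]
width: 14.9
clock: 15.98
tool_pos: [514.2, 145.2, 100.2]
orientation: [-0.695, -0.138, 0.121, 0.695]
force: [1.0, 0.2, -0.8]
width: 15.2
t 15.97 TCP [514.2 145.2 100.2] case [-74.9   3.6 100.2] F [ 1.   0.2 -0.8] w 15.2
shift cm [ 1.33  1.25 -0.05] jaw yaw 111.1 axis [ 0.024  0.005 -1.   ] ('twist', np.float64(-0.2))
```

View pics/s20z.png

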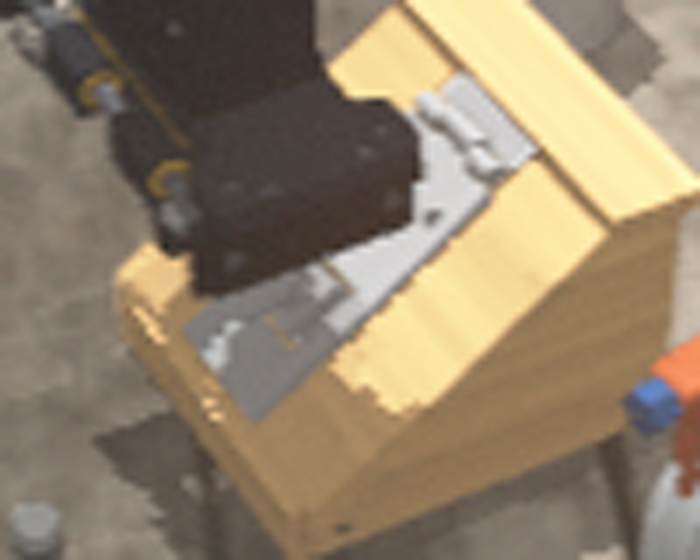

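View pics/w20z.png

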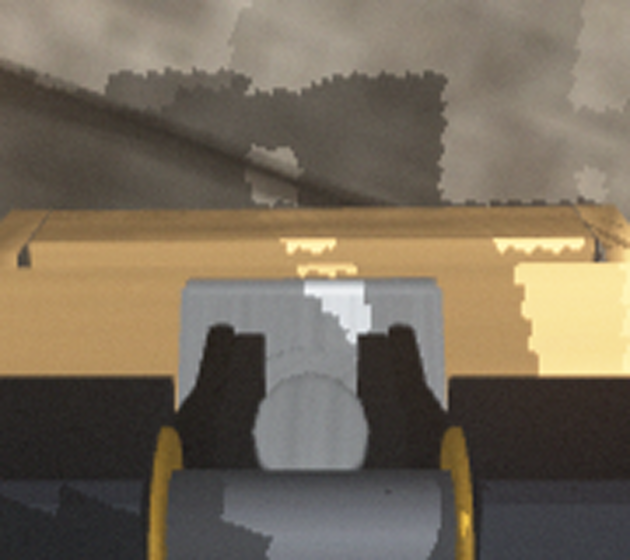

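```bash

python3 -m handwheel '[[[0.5,0.45,0],0,1],[[0,0,0],0,1]]'
python3 -m handwheel '[[[0.45,0.45,0],0,1],[[0,0,0],0,1]]'
python3 -m handwheel '[[[0.25,0.3,0],0,1],[[0,0,0],0,1]]'
python3 -c "
from bench import robot
from h import *
go(robot,c2w(-61.3,3,88),111.3)
for n in ['wrist','side']: cv2.imwrite('pics/%s21.png'%n,robot.camera(n)[:,:,::-1])
a=cv2.imread('pics/side21.png')[170:250,280:380];cv2.imwrite('pics/s21z.png',cv2.resize(a,(700,560),interpolation=2))
"
```

```text
clock: 16.32
tool_pos: [518.1, 146.5, 95.5]
orientation: [-0.695, -0.137, 0.121, 0.695]
force: [0.4, 1.0, -1.4]
width: 14.8
clock: 16.58
tool_pos: [522.0, 148.0, 90.5]
orientation: [-0.695, -0.137, 0.122, 0.695]
force: [-0.4, 0.6, -0.9]
width: 15.1
clock: 16.82
tool_pos: [524.4, 148.9, 87.2]
orientation: [0.695, 0.136, -0.122, -0.695]
force: [-0.0, 0.1, -1.1]
width: 15.1
t 16.82 TCP [524.4 148.9  87.2] case [-64.    3.4  87.2] F [-0.   0.1 -1.1] w 15.1
shift cm [ 0.27 -0.08 -0.04] jaw yaw 111.1 axis [ 0.02   0.004 -1.   ] ('twist', np.float64(-0.2))
```

View pics/s21z.png

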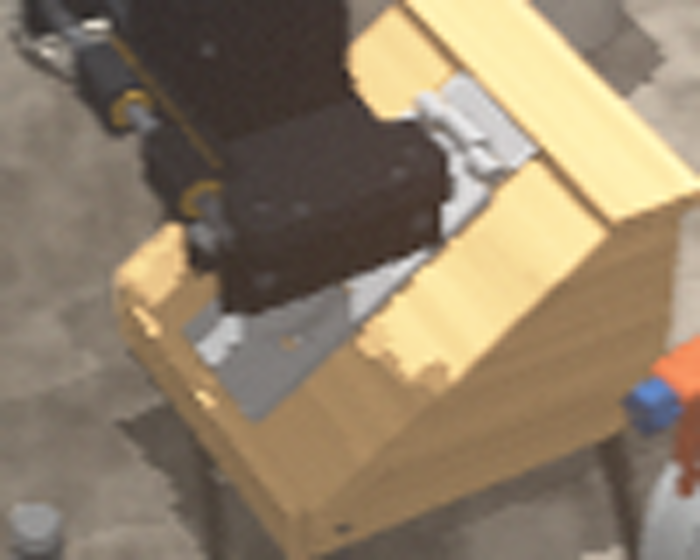

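```bash

python3 -m handwheel '[[[0.2,0.25,0],0,1],[[0,0,0],0,1]]'
python3 -m handwheel '[[[0.2,0.25,0],0,1],[[0,0,0],0,1]]'
python3 -m handwheel '[[[0.2,0.3,0],0,1],[[0,0,0],0,1]]'

```

```text
clock: 17.18
tool_pos: [524.3, 148.7, 86.5]
orientation: [0.695, 0.134, -0.124, -0.695]
force: [0.7, 0.7, -1.5]
width: 15.6
clock: 17.42
tool_pos: [524.4, 148.8, 86.9]
orientation: [0.695, 0.133, -0.125, -0.695]
force: [0.5, 0.6, 0.3]
width: 15.1
clock: 17.68
tool_pos: [524.5, 148.8, 86.9]
orientation: [0.696, 0.131, -0.127, -0.695]
force: [1.1, 0.7, -0.9]
width: 15.1
```

```bash

python3 -m handwheel '[[[0.4,0.6,0],0,1]]'
python3 -c "
from bench import robot
from h import *
go(robot,c2w(-61.3,3,88),111.3)
for n in ['wrist','side']: cv2.imwrite('pics/%s22.png'%n,robot.camera(n)[:,:,::-1])
a=cv2.imread('pics/wrist22.png')[140:300,230:410];cv2.imwrite('pics/w22z.png',cv2.resize(a,(630,560),interpolation=2))
"
```

```text
clock: 17.8
tool_pos: [525.9, 149.4, 83.7]
orientation: [0.696, 0.129, -0.129, -0.695]
force: [-18.0, -5.1, 39.1]
width: 15.3
t 17.8 TCP [525.9 149.4  83.7] case [-62.5   3.3  83.7] F [-18.   -5.1  39.1] w 15.3
shift cm [ 0.12 -0.43 -0.03] jaw yaw 111.0 axis [ 0.    -0.001 -1.   ] ('twist', np.float64(-0.3))
```

View pics/w22z.png

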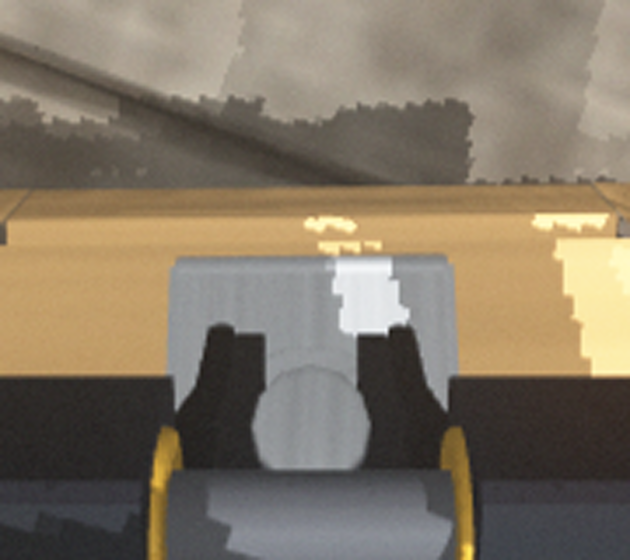

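```bash

python3 -m handwheel '[[[0,0,0],0,1],[[0,0,0],0,3],[[0,0,0],0,5],[[0,0,0],0,5],[[0,0,0],0,5],[[0,0,0],0,5]]'
python3 -m handwheel '[[[0,-1,0],0,5],[[0,-3,0],0,5],[[0,-4,0],0,5],[[0,-4,0],0,5],[[0,-3,0],0,5],[[0,0,0],0,5]]'
python3 -c "
from bench import robot
from h import *
go(robot,c2w(-61.3,3,88),111.3)
for n in ['wrist','side']: cv2.imwrite('pics/%s23.png'%n,robot.camera(n)[:,:,::-1])
a=cv2.imread('pics/side23.png')[160:260,260:400];cv2.imwrite('pics/s23z.png',cv2.resize(a,(770,550),interpolation=2))
"
```

```text
clock: 18.65
tool_pos: [526.8, 149.8, 82.8]
orientation: [0.696, 0.129, -0.128, -0.695]
force: [-0.8, -0.3, 0.2]
width: 48.6
clock: 19.4
tool_pos: [526.9, 149.9, 240.7]
orientation: [0.695, 0.13, -0.127, -0.695]
force: [0.0, -0.5, -0.3]
width: 50.0
t 19.4 TCP [526.9 149.9 240.7] case [-61.3   3.4 240.7] F [ 0.  -0.5 -0.3] w 50.0
shift cm [-0.05 15.27 -0.03] jaw yaw 111.0 axis [ 0.004  0.    -1.   ] ('twist', np.float64(-0.3))
```

View pics/s23z.png

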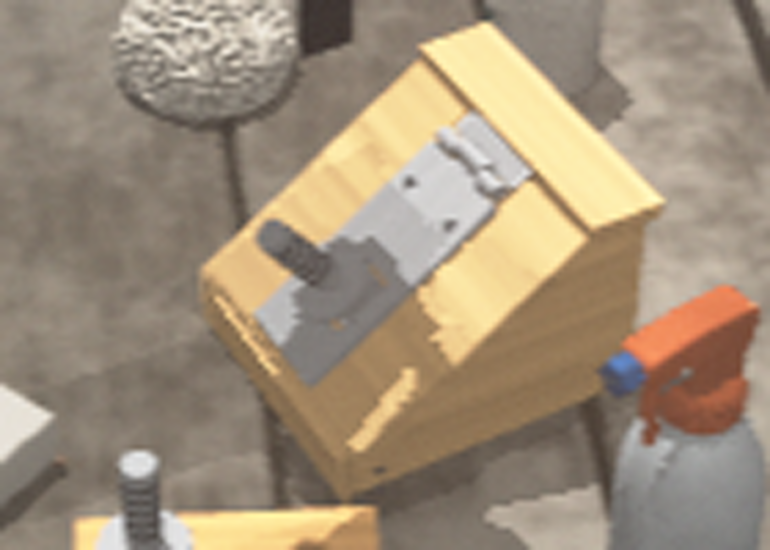

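View pics/wrist23.png

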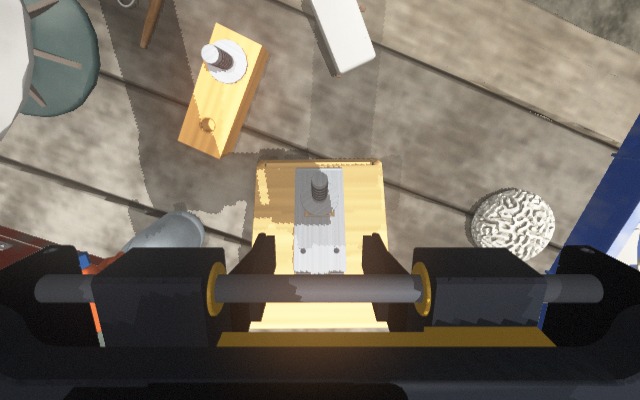

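```bash

python3 -c "
from bench import robot
from h import *
W=robot.camera_info('wrist');S=robot.camera_info('side')
for d in (58,64): 
  p=c2w(-37.7-.574*d,2.4,72.1+.819*d); print(d,proj(W,p),(proj(S,p)-[260,160])*5.5)
a=cv2.imread('pics/wrist23.png')[150:240,270:370];cv2.imwrite('pics/w23z.png',cv2.resize(a,(700,630),interpolation=2)[:600])
T=cv2.imread('pics/top13.png');t=robot.camera('top')[:,:,::-1];cv2.imwrite('pics/top23.png',t[110:310,200:440])
"
```

```text
58 [318.23317082 187.2154265 ] [276.16834956 227.52848936]
64 [318.19485906 184.89      ] [269.13638991 221.77004513]
```

View pics/w23z.png

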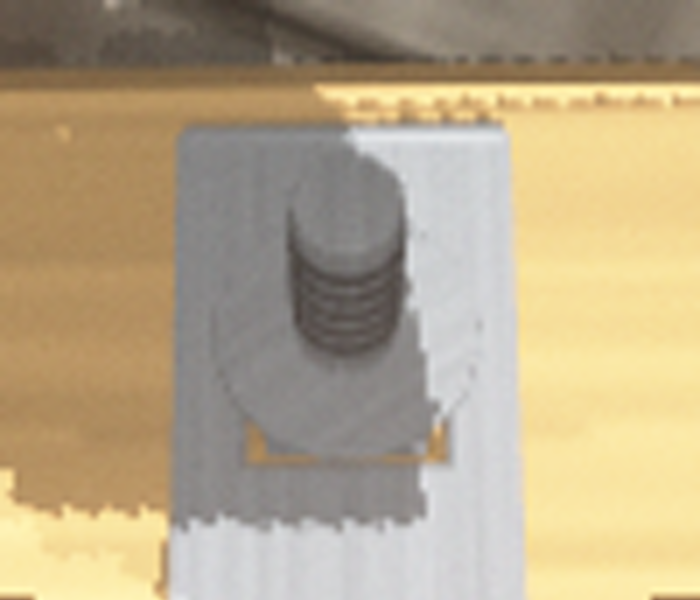

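View pics/top23.png

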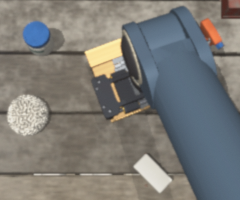

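```bash

python3 -c "
from bench import robot
from h import *
W=robot.camera_info('wrist');S=robot.camera_info('side')
M=np.array([-37.7,2.4,72.1]);a=np.array([-.574,0,.819]);u=np.array([.819,0,.574]);y=np.array([0,1,0])
P=lambda d,p,q=0:c2w(*(M+a*d+u*p+y*q))
fw=lambda X:((proj(W,X)-[270,150])*7).round(0);fs=lambda X:((proj(S,X)-[260,160])*5.5).round(0)
print('eye up edge',fw(P(-4.5,16)),fs(P(-4.5,16)),'hasp end',fw(P(-4.5,-43)),fs(P(-4.5,-43,28)),fs(P(-4.5,-43,-28)))
for e in (0,4,8):
  for lean in (0,.06):
    A=a*np.cos(lean)-u*np.sin(lean);U=u*np.cos(lean)+a*np.sin(lean)
    B=M-44*a-u*0
    Q=lambda d,p,q=0:c2w(*(M+a*(-44+e)-u*(-1.3 if lean else 0)+A*(44+d)+U*p+y*q))
    print(e,lean,'flange up',fw(Q(8,21)),'w',fw(Q(8,0,-21)),fw(Q(8,0,21)),'end',fw(Q(58,0)),'side flange -y',fs(Q(8,0,-21)),'low',fs(Q(8,-21)),'end',fs(Q(58,0)))
"
```

```text
eye up edge [340. 502.] [371. 261.] hasp end [339. 159.] [253. 312.] [308. 386.]
0 0 flange up [340. 513.] w [204. 382.] [475. 381.] end [337. 268.] side flange -y [355. 301.] low [300. 305.] end [276. 228.]
0 0.06 flange up [340. 500.] w [204. 371.] [474. 370.] end [337. 234.] side flange -y [352. 304.] low [299. 309.] end [269. 235.]
4 0 flange up [340. 507.] w [202. 374.] [476. 373.] end [337. 257.] side flange -y [350. 298.] low [296. 302.] end [271. 224.]
4 0.06 flange up [339. 493.] w [202. 363.] [476. 362.] end [337. 223.] side flange -y [347. 300.] low [295. 305.] end [264. 231.]
8 0 flange up [339. 500.] w [200. 366.] [478. 365.] end [337. 246.] side flange -y [346. 294.] low [291. 298.] end [267. 220.]
8 0.06 flange up [339. 486.] w [201. 355.] [477. 354.] end [337. 212.] side flange -y [343. 297.] low [290. 302.] end [259. 227.]
```

```bash

python3 -m handwheel '[[[0.5,0,3],-10.5,5],[[0,0,3],10.5,5],[[0,0,3],10.5,5],[[0,0,0],10.5,5],[[0,0,0],10.5,5],[[0,0,0],10.5,5],[[0,0,0],10.5,5],[[0,0,0],10.5,5],[[0,0,0],10.5,5],[[0,0,0],10.5,5]]'
python3 -c "
from bench import robot
from h import *
go(robot,c2w(-50,95,110),21.3)
print(robot.read_state()['joint_pos'].round(2))"
```

```text
clock: 20.8
tool_pos: [482.1, 230.6, 219.9]
orientation: [0.608, -0.386, 0.375, -0.584]
force: [0.3, -0.1, 0.2]
width: 50.2
t 20.8 TCP [482.1 230.6 219.9] case [-73.7  94.9 219.9] F [ 0.3 -0.1  0.2] w 50.2
shift cm [ 0.08 10.9   2.77] jaw yaw 24.9 axis [-0.032 -0.02  -0.999] ('twist', np.float64(3.6))
[-0.75  0.26  0.27  1.86 -0.08  1.07 -0.01]
```

```bash

python3 -m handwheel '[[[0,4,1.4],3.5,3],[[0,4,1.4],0,3],[[0,2,0],0,3],[[0,0,0],0,3]]'
python3 -c "
from bench import robot
from h import *
go(robot,c2w(-50,95,110),21.3)
a=robot.camera('wrist')[:,:,::-1];cv2.imwrite('pics/w24.png',a)
W=robot.camera_info('wrist');import pickle;pickle.dump(W,open('w24.pkl','wb'))
print(proj(W,c2w(-37.7,2.4,72.1)))
"
```

```text
clock: 21.3
tool_pos: [502.0, 238.5, 111.1]
orientation: [0.599, -0.406, 0.393, -0.568]
force: [-0.1, 0.5, 0.2]
width: 30.2
t 21.3 TCP [502.  238.5 111.1] case [-52.3  95.  111.1] F [-0.1  0.5  0.2] w 30.2
shift cm [-0.    0.1   0.24] jaw yaw 21.2 axis [-0.039 -0.025 -0.999] ('twist', np.float64(-0.1))
[338.90165659 333.92861771]
```

View pics/w24.png

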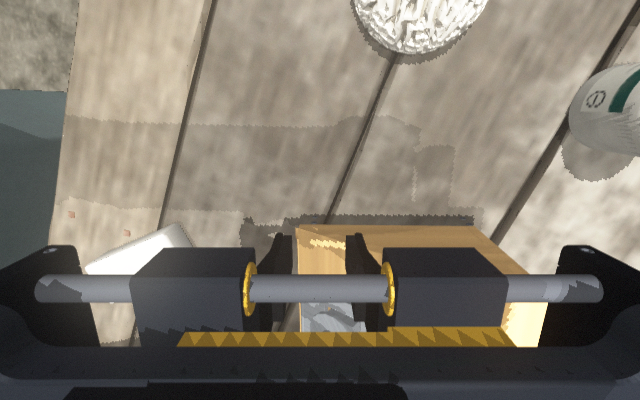

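```bash

python3 -m handwheel '[[[0,-5,0],0,3],[[-4,-5,0],0,3],[[-6,0,0],0,3],[[-6,0,0],0,3],[[-6,0,0],0,3],[[0,0,0],0,3]]'
python3 -c "
from bench import robot
from h import *
go(robot,c2w(-50,95,110),21.3)
for n in ['side','top']: cv2.imwrite('pics/%s25.png'%n,robot.camera(n)[:,:,::-1])
a=cv2.imread('pics/side25.png')[185:255,275:375];cv2.imwrite('pics/s25z.png',cv2.resize(a,(800,560),interpolation=2))
a=cv2.imread('pics/top25.png')[110:310,200:440];cv2.imwrite('pics/t25z.png',cv2.resize(a,(720,600),interpolation=2))
"
```

```text
clock: 22.1
tool_pos: [427.2, 452.8, 219.8]
orientation: [0.594, -0.407, 0.395, -0.571]
force: [-0.5, -1.3, -0.3]
width: 30.3
t 22.1 TCP [427.2 452.8 219.8] case [-44.2 321.9 219.8] F [-0.5 -1.3 -0.3] w 30.3
shift cm [22.65 11.07 -0.05] jaw yaw 20.9 axis [-0.032 -0.016 -0.999] ('twist', np.float64(-0.4))
```

View pics/s25z.png

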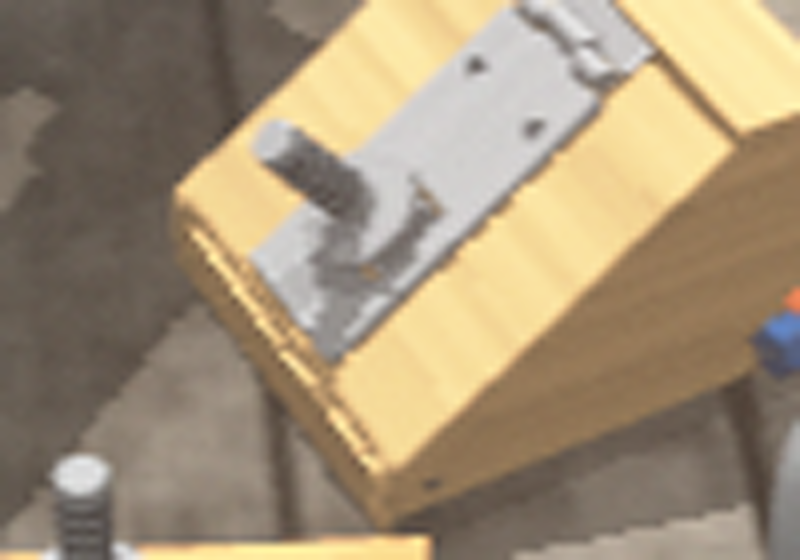

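View pics/t25z.png

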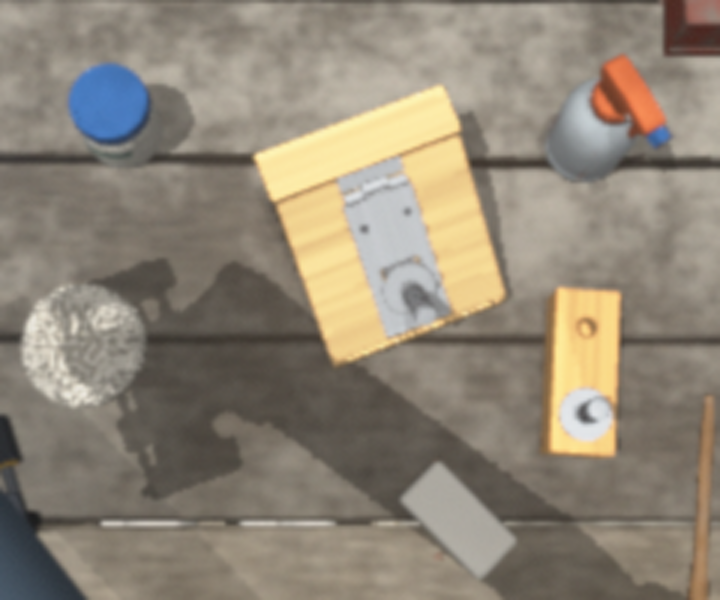

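```bash
python3 -c "
from bench import robot
print(robot.read_state()['force'],robot.close_job())"
```

```text
the job is handed in; nothing more can be done
[ 0.2077181  -1.05130122 -0.82415272] None
```

The job is handed in at about 22 s on the clock. The hasp is shut over its staple, and the long pin is in the slanting hole and bottomed.

**What I did**
- I pushed the hasp shut with closed fingers, and the wrist picture showed it flat with its eye round the staple.
- I took the long pin from the rack hole nearer the case. The tool stays vertical, so I set the pin's foot in the bore mouth and tipped the pin to the 35° slope between the pads.
- I slid it in until it stopped at about 43.5 mm by my measurements (the bore is 44 mm deep). I then pressed to about 43 N at the wrist, let go and backed off.

**Final checks**
- **Depth:** the side picture puts the grip's end within about 1–2 mm of where a bottomed pin's would be, leaning about 2° within the bore's clearance.
- **Groove:** the flange hid it in every view, so I judged the groove at the rim from depth and force rather than seeing it.
- **Disagreements:** the flange and grip positions in the wrist picture did not fit together to better than a few mm. During the last press the tool moved about 3 mm further, which I took as the grip slipping on a bottomed pin. A close side view with the wrist camera did not work because the gripper blocked it.
- **Everything else:** in the last top picture the dome, jar, spray bottle and plaster block are where they started, and the short pin still stands in the rack. The robot was touching nothing.

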